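# Snug a test sieve in a cam clamp

### The job

Clamp the test sieve: slide it along the bench into the open front of the cam clamp until it meets the clamp's back rail, and stand the bottle that blocks the swing of the clamp's lever somewhere clear of that swing. Only then turn the lever just far enough that the sprung pad takes up the gap, holds the sieve against the fixed jaw and has sunk about half of its 8 mm travel, never bottoming out, and let go. Keep both bottles and the sieve upright and leave everything else where it stands.

Things in the scene. Friction and masses are not known exactly. Their poses are not given: they have to be found in the camera images.
- clamp: U-shaped aluminium cam clamp fixed to the bench, 117 x 260 mm; place and yaw vary. Origin on the bench; x points from the open front to the back rail, y from the fixed jaw to the cam, z up. Base plates 12 mm high: cam side x -55..55, y 53..153 mm; fixed-jaw side x -38..38, y -107..-57; strip behind the rail x 40..62 mm. The pad's slide (38 mm high) lies between pad and cam
- fixed_jaw: rubber-faced fixed jaw of the clamp, face 52 mm wide in clamp x, 5 to 42 mm high, block 60 mm wide; bolted on at a distance that varies. Origin at bench level in the middle of the face, which looks to +y of the clamp, towards the pad. With the lever at 0 the opening from this face to the pad is 10 to 24 mm more than the sieve's 77 mm
- sprung_pad (a joint): how far the sprung pad has sunk into its slide, m: 0 out, 0.008 bottomed (overrun). Spring about 2 N/mm with 1 N preload, so half sunk is about 9 N
- pad_face (a point): middle of the rubber face of the sprung pad, 28 mm above the bench, 52 mm wide in clamp x and 28 mm high; it looks to -y of the clamp, towards the fixed jaw; at clamp y = 50 mm with the lever at 0
- cam_lever (a joint): lever angle a, rad, 0 to 2.6, starting at 0 to 0.3. At 0 the arm points to clamp -x (open front); it grows clockwise seen from above, swinging through +y towards +x: knob in the clamp frame = pivot + 115 mm * (-cos a, sin a). Its eccentric spiral cam drives the pad towards the fixed jaw by 13 mm per rad, less what the pad sinks. Stays where left (friction 0.3 N m: about 3 N at the knob)
- cam_pivot (a point): axis of the lever, at clamp x = 0, y = 105 mm; this point is 53 mm above the bench. The hub is 26 mm across with its top 67 mm above the bench
- lever_knob (a point): middle of the upright black knob at the end of the lever, 115 mm from the pivot, knob 22 mm across, from 58 to 105 mm above the bench, this point at 85 mm. The arm is a bar 18 mm wide, 47 to 60 mm above the bench. Push the knob sideways; it needs no grasp
- sieve: round steel test sieve, 77 mm outside diameter, 40 mm high, 0.21 kg, open above (mesh 14 mm above its foot, wall about 3 mm), standing on the bench in front of the clamp, to the robot's side. Origin at the centre of its underside; its yaw does not matter
- solvent_bottle: amber bottle beside the clamp (not a like one far back), 47 mm across, 115 mm high, cap 30 mm across and 18 mm high; origin at the centre of its underside. Either this or the white bottle stands in the swing of the lever, the other on the bench to the right of the fixed jaw
- dispersant_bottle: white bottle with a red cap beside the clamp (not a like one far back), 58 mm across, 130 mm high, cap 33 mm across and 20 mm high; origin at the centre of its underside. Either this or the amber bottle stands in the swing of the lever, the other to the right of the fixed jaw
- petri_dish: bystander, leave alone: the flat round glass dish, 65 mm across, 15 mm high, on the bench to the right of the clamp; origin at the centre of its underside
- steel_beaker: bystander, leave alone: the open steel beaker, 68 mm across, 75 mm high, near the far-left edge of the surface; origin at the centre of its underside
- timer: bystander, leave alone: the small bench timer, 44 x 68 x 55 mm, behind the clamp; origin at the centre of its underside
- vial_e: bystander, leave alone: a capped glass vial with a pale cap, 32 mm across, 66 mm high, behind the clamp; origin at the centre of its underside
- vial_f: bystander, leave alone: a capped glass vial with a black cap, 32 mm across, 66 mm high, behind the clamp; origin at the centre of its underside
- dust_brush: bystander, leave alone: the flat wooden-handled brush, 197 mm long, 12 mm high, lying at the near right; origin at the centre of its underside
- back_rail (a point): middle of the buffered front face of the back rail, at clamp x = 38 mm, y = 4 mm, 19 mm above the bench; the rail is 70 mm long in clamp y and 34 mm high. A sieve that touches it has its centre at clamp x = 0. Between the jaws there is no floor plate: the sieve slides on the bench, going in towards clamp +x
Things that resemble listed ones, but are neither listed nor needed, are in the scene too. Leave any pink look-alike of the dispersant_bottle alone. What is shaped like the solvent_bottle but turquoise is not meant.

How it is judged:
By the outcome, as a careful person would: the job done as asked, in the order asked, and still so for the second after the job is handed in, with the robot touching nothing.
It also fails if it takes over 67 s, if anything falls off the work surface, if the arm or the gripper's body presses on something with over 40 N, if the wrist force passes 120 N, or if a joint passes its speed limit or range.

### The arm

A 6-joint arm with a two-finger parallel gripper is mounted at the origin on a cart in front of the work surface, level with it; the furniture and walls round the work are solid. World frame = base frame: x ahead of the robot, y to its left, z up, the work surface at z = 0. Lengths are in mm, angles in degrees, forces in N, time in s.
With the tool pointing down it reaches from about 300 to 850 mm from the base axis. Payload 4.2 kg.
Tool frame: the origin (TCP) lies on the centre line of the jaws, within the pads' length; the fingertips stand 14 mm ahead of it and the grasp point (between the pads) lies 5 mm behind it; z points along the fingers, y is the line along which they close (so a half turn about z gives the same grasp; the last joint's range is limited). The gripper opens to 91 mm and grips with 3 to 60 N. Pads are 32 mm wide; open, the fingers measure 118 mm over their backs; the gripper's body (76 mm by 178 mm) begins 60 mm behind the grasp point.
Start: joints at [-73.74, 18.312, 89.639, -0, 72.044, -1.146], TCP at [172.014, -548.686, 191.676] pointing down, gripper open.
Joint ranges: [-177.97, 177.97], [-48.28, 115.42], [12.27, 149.76], [-77.06, 257.06], [2.81, 150.46], [-146.56, 146.56]. Speed limits (degrees/s): [147.25, 147.25, 180, 180, 180, 180].

### API

Orientations are given as [roll, pitch, yaw] about the fixed x, y, z axes, in that order (R = Rz(yaw) Ry(pitch) Rx(roll)).
In Python, from workcell import env gives the robot as it stands.
- The arm moves only by the tool arm_command, never from a script. Its argument "motion" is a list of rows, each an object with "offset": the shift along the tool's x, y, z in m, a list of three; "spin": the turn about the tool's z in rad. In form: [{"offset": [tx, ty, tz], "spin": spin}, ...]. A call has 1 to 5 rows; each row shifts and turns the commanded pose from where the row before left it, along the tool's axes as they then stand; what a row does not reach is not made up. A row lasts 1/8 s, in which the tool goes at most 62.5 mm and 10.7 degrees, less where a joint would pass 70% of its speed; a pose out of reach is approached as far as the arm can. A call with a gripper value outside its range is refused whole. "jaw" is the finger opening in m, from 0 to 0.0912, set as the call begins (left out, the last holds). The fingers move at their own pace and stop on an object; "newtons" is the grip in N (left out, the last holds). Time passes only in rows, so rows that do not move let the fingers close. It gives the time, the measured TCP pose, the force, the opening and the grip force at its end, in the units of the state.
- env.state(): the state, without advancing time (a new reading comes with each control period).
- env.grab_frame(name): name is "side" or "top"; returns (picture, depth): 420x560x3 uint8, blue, green, red; 420x560 float32, mm along the optical axis (not along the pixel's ray), 0 where there is no reading.
- env.camera_model(name): a dict with "fx", "fy", "cx", "cy" (pixels), "eye" and "rotation" of the camera in the world. Camera axes: x right, y down, z forward; pixel columns grow to the right and rows downward; lengths in mm; the calibration is good to about 2 mm. A picture is of the moment at which its call begins. camera_model takes no time and is no camera call.
- env.job_done(): hands the job in; it is judged then, once.
Trained networks look in the newest picture that a camera, given by its name, has taken for a name from the list of things; names that differ only in an ending like _2 or _b are one class to them, and where a whole thing is asked for, a point or a joint stands for the part that bears it (a point fixed in the world has none). Each returns a list of dicts, best first, with "score" (0 to 1); they miss things now and then, are a little off and sometimes report something else, mostly with a low value. They report only what shows in the picture. A call takes as long as a camera call. They do not tell look-alikes from the thing itself.
- env.boxes_of(camera, target): "bbox" ([left, top, right, bottom] in pixels, round what is visible of it).
- env.pinpoint(camera, target): "location" ([column, row] in pixels: a listed point, or the origin of a listed thing).
The state is a dict: "time_s": time; "qpos": joint angles; "qvel": joint speeds; "effort": joint torques, N m; "ee_pos": TCP position; "ee_rot": TCP orientation; "force": force on the tool from outside, world axes, zero at the start; "torque": the same for the moment, N m; "gripper_width": finger opening in mm; "gripper_force": force on a finger pad.
Only numpy, scipy, OpenCV 4.12 (cv2) and the standard library are available. Lean on these libraries where they do the work, as an engineer would, in place of code of your own. Each camera call takes 0.05 s, during which the arm holds its last target. There are 200 camera calls.

## Working session

There is one attempt and no reset: what is moved stays moved. The work goes in short steps, Python scripts to look and compute and a tool call to move; the robot and the scene stay as the last step left them, time stands still between calls to the robot, and variables do not carry over. Pictures are saved under pics/ and viewed, at most 10 in all, crops included, and the job is handed in when it is done.

Besides the shell and the picture viewer there is one more tool, called after "Call:" as name([rows], argument=value, ...), one row to a line, values as JSON. arm_command: Moves the arm, as the interface text tells. Its arguments: {"type":"object","properties":{"motion":{"type":"array"},"jaw":{"type":"number"},"newtons":{"type":"number"}},"required":["motion"]}

```bash
mkdir -p pics
cat > h.py <<'E'
import numpy as np, cv2
from workcell import env
def ray(cam,p):
    m=env.camera_model(cam); R=np.array(m["rotation"]).reshape(3,3)
    d=R@np.array([(p[0]-m["cx"])/m["fx"],(p[1]-m["cy"])/m["fy"],1.0]); return np.array(m["eye"],float),d
def atz(cam,p,z):
    e,d=ray(cam,p); return e+d*(z-e[2])/d[2]
def tri(p,q,a="side",b="top"):
    e,d=ray(a,p);f,g=ray(b,q)
    s=np.linalg.lstsq(np.c_[d,-g],f-e,rcond=None)[0]
    A=e+d*s[0];B=f+g*s[1]; return (A+B)/2,np.linalg.norm(A-B)
def cloud(cam,dep):
    m=env.camera_model(cam);R=np.array(m["rotation"]).reshape(3,3)
    v,u=np.mgrid[:dep.shape[0],:dep.shape[1]]
    P=np.dstack([(u-m["cx"])/m["fx"]*dep,(v-m["cy"])/m["fy"]*dep,dep])
    return P@R.T+np.array(m["eye"])
E
python3 - <<'E'
from h import *
for c in("side","top"):
    im,d=env.grab_frame(c);cv2.imwrite(f"pics/{c}0.png",im);np.save(f"{c}0.npy",d)
    m=env.camera_model(c);print(c,np.round(m["eye"]),m["fx"],np.round(m["rotation"],2).tolist())
names="clamp fixed_jaw pad_face cam_pivot lever_knob sieve solvent_bottle dispersant_bottle petri_dish back_rail timer vial_e vial_f dust_brush steel_beaker".split()
H=dict(pad_face=28,cam_pivot=53,lever_knob=85,back_rail=19)
for n in names:
    for c in("side","top"):
        print(n,c,[(round(r["score"],2),np.round(r["location"]).tolist(),np.round(atz(c,r["location"],H.get(n,0))[:2]).tolist()) for r in env.pinpoint(c,n)[:3]])
print(env.state())
E
```

```text
side [  448. -1198.   510.] 406.6415318434568 [-113.51, -0.56, -8.1]
top [ 301. -246. 1462.] 485.1078789785398 [-168.41, 0.04, -89.37]Traceback (most recent call last):
  File "<stdin>", line 9, in <module>
  File "h.py", line 7, in atz
    e,d=ray(cam,p); return e+d*(z-e[2])/d[2]
        ~~~^^^^^^^
  File "h.py", line 4, in ray
    m=env.camera_model(cam); R=np.array(m["rotation"]).reshape(3,3)
                               ~~~~~~~~~~~~~~~~~~~~~~~~~~~~~~~^^^^^
ValueError: cannot reshape array of size 3 into shape (3,3)
```

```bash
sed -i 's/R=np.array(m\["rotation"\]).reshape(3,3)/R=Rotation.from_euler("xyz",m["rotation"],degrees=True).as_matrix()/; 1a from scipy.spatial.transform import Rotation' h.py
python3 - <<'E'
from h import *
names="clamp fixed_jaw pad_face cam_pivot lever_knob sieve solvent_bottle dispersant_bottle petri_dish back_rail timer vial_e vial_f dust_brush steel_beaker".split()
H=dict(pad_face=28,cam_pivot=53,lever_knob=85,back_rail=19)
for n in names:
    for c in("side","top"):
        print(n,c,[(round(r["score"],2),np.round(r["location"]).tolist(),np.round(atz(c,r["location"],H.get(n,0))[:2]).tolist()) for r in env.pinpoint(c,n)[:3]])
s=env.state();print(s)
E
```

```text
clamp side [(0.95, [273.0, 231.0], [594.0, -199.0]), (0.7, [271.0, 199.0], [621.0, 38.0])]
clamp top [(0.63, [254.0, 215.0], [595.0, -186.0])]
fixed_jaw side [(0.81, [274.0, 238.0], [590.0, -240.0])]
fixed_jaw top [(0.64, [269.0, 216.0], [592.0, -231.0])]
pad_face side [(0.62, [270.0, 216.0], [592.0, -159.0])]
pad_face top [(0.38, [238.0, 210.0], [605.0, -138.0]), (0.17, [256.0, 215.0], [591.0, -191.0])]
cam_pivot side [(0.88, [272.0, 198.0], [607.0, -85.0])]
cam_pivot top [(0.89, [221.0, 208.0], [605.0, -89.0])]
lever_knob side []
lever_knob top [(0.6, [204.0, 243.0], [495.0, -48.0])]
sieve side [(0.54, [224.0, 242.0], [459.0, -244.0])]
sieve top []
solvent_bottle side [(0.95, [226.0, 268.0], [459.0, -374.0]), (0.78, [263.0, 257.0], [550.0, -334.0])]
solvent_bottle top [(0.62, [311.0, 262.0], [453.0, -360.0]), (0.53, [303.0, 230.0], [551.0, -337.0])]
dispersant_bottle side [(0.79, [302.0, 200.0], [720.0, 11.0]), (0.63, [258.0, 201.0], [575.0, 26.0])]
dispersant_bottle top [(0.85, [191.0, 176.0], [717.0, 15.0]), (0.8, [186.0, 218.0], [584.0, 24.0])]
petri_dish side [(0.57, [301.0, 25
[... 1083 characters left out ...]
97.0], [648.0, 111.0])]
{'time_s': 1.65, 'qpos': array([-7.37383345e+01,  1.83084531e+01,  8.96393029e+01, -1.30123170e-03,
        7.20431586e+01, -1.14575034e+00]), 'qvel': array([-0.04847065, -0.0434347 ,  0.01613797, -0.12695697, -0.02915128,
        0.08716071]), 'effort': array([-1.01954163e-03, -4.12348795e+01, -2.32226998e+01,  7.28494884e-02,
        3.78594187e-02,  2.15041109e-05]), 'ee_pos': array([ 172.01938283, -548.68458286,  191.7084565 ]), 'ee_rot': array([1.79990941e+02, 1.41933291e-03, 1.74078168e+01]), 'force': array([-0.02678973, -1.12089719, -0.08728645]), 'torque': array([ 0.03162733, -0.02598835, -0.00846418]), 'gripper_force': 0.0, 'gripper_width': 91.64837186328884}
```

View pics/top0.png

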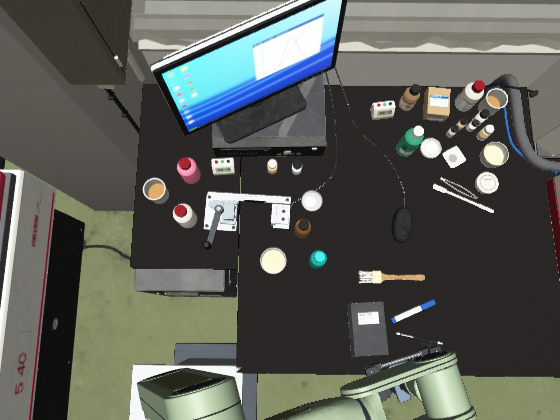

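View pics/side0.png

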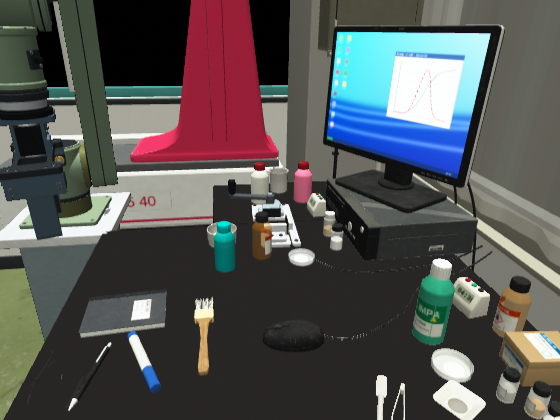

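The top view shows the clamp at about (245,212), the lever knob at (207,244) and the sieve at (273,261). There are two red-capped bottles: the white one at (184,216) in the lever's swing, and a pink look-alike at (188,170). The amber bottle at (303,228) is right of the jaw, and the turquoise look-alike is at (318,259). The bottle to move is the white one at (184,216), because it is white rather than pink and sits beside the clamp. Next is one enlarged crop to confirm it, plus depth measurements.

Run:
```python
from h import *
t=cv2.imread("pics/top0.png");s=cv2.imread("pics/side0.png")
a=cv2.resize(t[150:285,140:335],None,fx=4,fy=4,interpolation=cv2.INTER_CUBIC)[:, :780]
b=cv2.resize(s[155:275,190:350],None,fx=3,fy=3)
cv2.imwrite("pics/crop_top.png",a);cv2.imwrite("pics/crop_side.png",b)
P=dict(top=cloud("top",np.load("top0.npy")),side=cloud("side",np.load("side0.npy")))
def circ(xy,r,fixed=None):
    from scipy.optimize import least_squares
    f=lambda p:np.hypot(xy[:,0]-p[0],xy[:,1]-p[1])-r
    return least_squares(f,xy.mean(0),loss="soft_l1").x
def sel(c,x,y,r,z0,z1):
    q=P[c].reshape(-1,3);return q[(np.hypot(q[:,0]-x,q[:,1]-y)<r)&(q[:,2]>z0)&(q[:,2]<z1)]
for n,x,y,r,z0,z1 in [("white",582,24,45,20,150),("whitecap",582,24,45,118,150),("pink",717,13,45,118,150),("sieve rim",459,-243,50,33,60),("amber",551,-337,40,100,140),("turq",453,-365,40,100,140),("knob",500,-52,35,90,125),("hub",606,-87,14,60,80)]:
    for c in P:
        q=sel(c,x,y,r,z0,z1)
        if len(q)>2: print(n,c,len(q),"med",np.round(np.median(q,0),1),"bb",np.round(q.min(0)),np.round(q.max(0)))
for n in ["cam_pivot","back_rail","clamp","fixed_jaw","pad_face"]:
    p=env.pinpoint("side",n);q=env.pinpoint("top",n)
    if p and q:
        r=tri(p[0]["location"],q[0]["location"]);print(n,np.round(r[0],1),round(r[1],1))
for n,i,j in [("dispersant_bottle",0,0),("dispersant_bottle",1,1),("lever_knob",0,0)]:
    p=env.pinpoint("side",n);q=env.pinpoint("top",n)
    if len(p)>i and len(q)>j: print(n,[np.round(x,1).tolist() if 0 else x for x in tri(p[i]["location"],q[j]["location"])])
# base-plate/rail edges from top cloud: points on rail (z~34) and plates (z~12)
q=P["top"].reshape(-1,3)
for nm,z0,z1 in[("rail/strip",28,37),]:
    m=q[(q[:,0]>600)&(q[:,0]<670)&(q[:,1]>-250)&(q[:,1]<-120)&(q[:,2]>z0)&(q[:,2]<z1)]
    print(nm,len(m)); 
    if len(m)>5: c,(w,h),ang=cv2.minAreaRect(m[:,:2].astype(np.float32));print(c,w,h,ang)
m=q[(q[:,0]>500)&(q[:,0]<690)&(q[:,1]>-330)&(q[:,1]<-20)&(q[:,2]>7)&(q[:,2]<80)]
print(cv2.minAreaRect(m[:,:2].astype(np.float32)))
```

```text
white top 417 med [571.9   9.6  99.2] bb [551. -11.  20.] [607.  44. 137.]
white side 500 med [578.   -1.1  83.6] bb [552. -15.  21.] [607.  28. 133.]
whitecap top 116 med [580.1  17.  130.3] bb [564.   2. 118.] [595.  34. 137.]
whitecap side 68 med [578.1   8.  127.2] bb [563.  -3. 118.] [595.  28. 133.]
pink top 114 med [718.5  12.4 130. ] bb [703.  -3. 118.] [735.  27. 138.]
pink side 66 med [718.3   2.4 127.8] bb [703.  -8. 118.] [734.  26. 133.]
sieve rim top 68 med [ 460.6 -243.8   38.9] bb [ 414. -281.   34.] [ 489. -207.   47.]
sieve rim side 86 med [ 431.1 -231.5   38. ] bb [ 415. -277.   33.] [ 491. -206.   42.]
amber top 95 med [ 544.9 -329.1  114.2] bb [ 532. -344.  101.] [ 559. -315.  125.]
amber side 128 med [ 546.  -340.1  113.1] bb [ 532. -346.  100.] [ 560. -317.  118.]
turq top 97 med [ 454.8 -373.3  115.4] bb [ 441. -388.  105.] [ 470. -360.  122.]
turq side 146 med [ 456.1 -383.7  113.1] bb [ 442. -391.  100.] [ 471. -362.  118.]
knob top 50 med [488.1 -56.3 103.6] bb [479. -66.  91.] [498. -46. 110.]
knob side 50 med [488.  -62.5 100.1] bb [479. -67.  90.] [500. -48. 108.]
hub top 34 med [601.9 -84.2  65.9] bb [593. -93.  60.] [612. -75.  73.]
hub side 28 med [601.5 -88.6  64.6] bb [594. -96.  60.] [612. -76.  69.]
cam_pivot [605.5 -89.3  54.6] 1.8
back_rail [ 634.3 -178.1   11.8] 8.7
clamp [ 596.1 -185.7   -6.5] 1.3
fixed_jaw [ 592.  -230.8   -4.6] 0.9
pad_face [ 601.2 -136.7   18.9] 11.8
dispersant_bottle [array([719.51695772,  15.44925022,  -2.18020644]), np.float64(3.636278204079767)]
dispersant_bottle [array([579.45218099,  23.61688924,   1.68900311]), np.float64(9.048987903082107)]
rail/strip 98
(634.56884765625, -166.71896362304688) 31.033485412597656 102.24542236328125 16.566635131835938
((593.10009765625, -177.3020782470703), (184.17929077148438, 305.0386962890625), 0.3767194151878357)
```

View pics/crop_top.png

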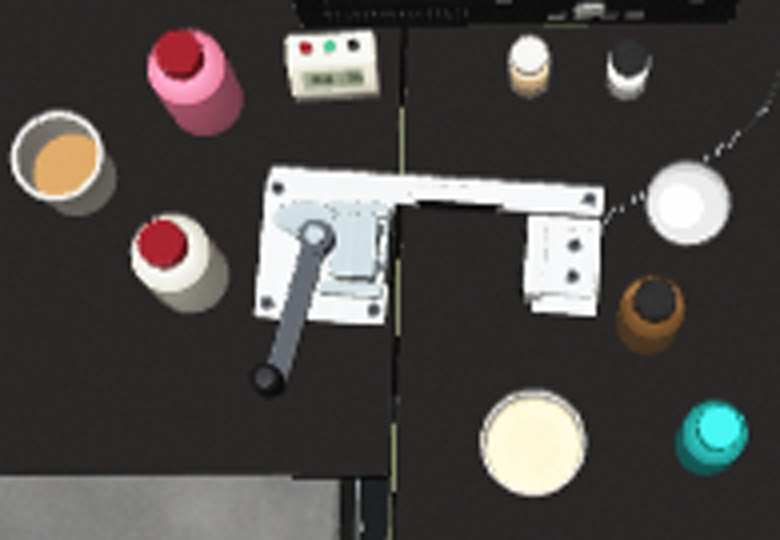

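View pics/crop_side.png

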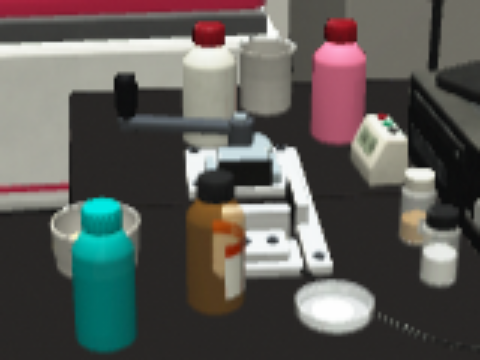

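The crop confirms the choices: the white red-capped bottle at crop (178,262) stands beside the clamp in the swing, with the pink one at (195,80) behind. The sieve is at (533,443) and the amber bottle at (650,312). The lever knob is at (268,378), and the clamp is yawed about -4°. I'm fitting the poses now.

```bash
cat >> h.py <<'E'
from scipy.optimize import least_squares
def circ(xy,r,x0): return least_squares(lambda p:np.hypot(xy[:,0]-p[0],xy[:,1]-p[1])-r,x0,loss="soft_l1",f_scale=2).x
E
python3 - <<'E'
from h import *
C=lambda u,v:(140+(u-1.5)/4,150+(v-1.5)/4)
pts=[((272,167),(62,153)),((255,318),(-55,153)),((385,325),(-55,53)),((605,187),(62,-107)),((602,214),(40,-107))]
W=np.array([atz("top",C(*p),12)[:2] for p,_ in pts]);L=np.array([l for _,l in pts],float)
print(np.round(W,1).tolist())
def f(p):
    c,s=np.cos(p[2]),np.sin(p[2]);return (L@np.array([[c,s],[-s,c]])+p[:2]-W).ravel()
r=least_squares(f,[595,-188,-.06]);print("clamp",r.x[:2],np.degrees(r.x[2]),np.round(f(r.x),1))
c,s=np.cos(r.x[2]),np.sin(r.x[2])
loc=lambda w:np.array([[c,s],[-s,c]])@(np.array(w)-r.x[:2])
print("pivot pred",r.x[:2]+105*np.array([-s,c]))
for nm,p,z in[("pivot top",(314,235),67),("knob top",(268,378),105),("hub/pad edge",(388,255),38),("jawface",(527,255),42)]:
    w=atz("top",C(*p),z)[:2];print(nm,np.round(w,1),np.round(loc(w),1))
for c_ in("top","side"):
    q=cloud(c_,np.load(c_+"0.npy")).reshape(-1,3)
    for n,x0,R,z0,z1,rr in[("white",(580,18),45,30,95,29),("cap",(580,18),30,114,128,16.5),("pink",(718,12),45,30,95,29),("sieve",(453,-243),50,15,36,38.5),("knob",(489,-57),20,75,100,11)]:
        m=q[(np.hypot(q[:,0]-x0[0],q[:,1]-x0[1])<R)&(q[:,2]>z0)&(q[:,2]<z1)]
        if len(m)>8: print(c_,n,len(m),np.round(circ(m[:,:2],rr,x0),1))
for n,p,z in[("cap",(162,243),130),("sieve rim",(533,443),40),("pinkcap",(178,53),130),("ambercap",(656,300),115)]:print(n,np.round(atz("top",C(*p),z),1))
E
```

```text
[[665.4, -41.6], [547.4, -33.2], [543.1, -131.9], [652.3, -298.1], [631.0, -295.9]]
clamp [ 595.61219564 -188.55589795] -2.813924770041828 [-0.3  2.8  0.8  0.1  0.2 -1.1 -0.  -0.4 -0.7 -1.5]
pivot pred [600.76690932 -83.68250319]
pivot top [600.4 -82.2] [ -0.5 106.4]
knob top [488.8 -57.7] [-113.1  125.4]
hub/pad edge [ 591.9 -134.8] [-6.4 53.5]
jawface [ 592.2 -238.9] [ -1.  -50.5]
top white 143 [581.2  18.4]
top cap 38 [582.   16.3]
top pink 164 [720.9  13.2]
top sieve 168 [ 449.8 -247.2]
top knob 18 [489.6 -54.5]
side white 318 [580.8  19.5]
side cap 49 [579.7  19.2]
side pink 346 [720.3  14.7]
side sieve 144 [ 453.2 -245.9]
side knob 62 [489.2 -53.9]
cap [580.   16.9 130. ]
sieve rim [ 451.9 -244.9   40. ]
pinkcap [719.1  12.2 130. ]
ambercap [ 545.8 -330.7  115. ]
```

```bash
cat > plan.py <<'E'
# usage: python3 plan.py "x,y,z,yaw" ... ; rows from the current measured pose
import sys,json,numpy as np
from workcell import env
st=env.state();p=np.array(st["ee_pos"],float);yaw=st["ee_rot"][2]
print("now",st["time_s"],np.round(p,1),np.round(st["ee_rot"],2),"F",np.round(st["force"],1),"w",round(st["gripper_width"],1),"q6",round(st["qpos"][5],1))
rows=[]
for a in sys.argv[1:]:
    t=np.array(eval("["+a+"]"),float);d=(t[3]-yaw+180)%360-180
    n=int(max(1,np.ceil(np.linalg.norm(t[:3]-p)/55),np.ceil(abs(d)/9.7)))
    p0,y0=p.copy(),yaw
    for k in range(1,n+1):
        g=p0+(t[:3]-p0)*k/n;gy=y0+d*k/n;r=np.radians(yaw)
        X=np.array([np.cos(r),np.sin(r),0]);Y=np.array([np.sin(r),-np.cos(r),0]);e=g-p
        o=np.round([e@X/1000,e@Y/1000,-e[2]/1000],4 if np.linalg.norm(e)<6 else 3);s=round(float(-np.radians(gy-yaw)),3)
        p=p+1000*(X*o[0]+Y*o[1]+np.array([0,0,-o[2]]));yaw-=np.degrees(s)
        rows.append('{"offset":%s,"spin":%s}'%((o+0.).tolist(),s+0.))
    rows[-1]+="  #"+a
for i in range(0,len(rows),5):print(",\n".join(rows[i:i+5]),"\n--")
E
python3 plan.py 581,18.5,192,87.2 581,18.5,75,87.2
```

```text
now 2.45 [ 172.  -548.7  191.7] [180.     0.    17.41] F [-0.   0.2 -0.4] w 91.8 q6 -1.1
{"offset":[0.043, -0.032, 0.0],"spin":-0.094},
{"offset":[0.046, -0.028, 0.0],"spin":-0.093},
{"offset":[0.048, -0.024, 0.0],"spin":-0.094},
{"offset":[0.051, -0.019, 0.0],"spin":-0.094},
{"offset":[0.052, -0.014, 0.0],"spin":-0.094} 
--
{"offset":[0.053, -0.009, 0.0],"spin":-0.093},
{"offset":[0.053, -0.005, 0.0],"spin":-0.094},
{"offset":[0.054, 0.001, 0.0],"spin":-0.094},
{"offset":[0.053, 0.006, 0.0],"spin":-0.093},
{"offset":[0.053, 0.01, 0.0],"spin":-0.094} 
--
{"offset":[0.052, 0.016, 0.0],"spin":-0.094},
{"offset":[0.049, 0.02, 0.0],"spin":-0.093},
{"offset":[0.048, 0.025, 0.0],"spin":-0.094}  #581,18.5,192,87.2,
{"offset":[0.0, 0.0, 0.039],"spin":0.0},
{"offset":[0.0, 0.0, 0.039],"spin":0.0} 
--
{"offset":[0.0, 0.0, 0.039],"spin":0.0}  #581,18.5,75,87.2 
--
```

Call:
arm_command([
  {"offset": [0.043,-0.032,0],"spin": -0.094},
  {"offset": [0.046,-0.028,0],"spin": -0.093},
  {"offset": [0.048,-0.024,0],"spin": -0.094},
  {"offset": [0.051,-0.019,0],"spin": -0.094},
  {"offset": [0.052,-0.014,0],"spin": -0.094},
], jaw=0.091)

```text
time_s: 3.08
ee_pos: [330.6, -328.9, 191.9]
ee_rot: [180.0, -0.0, 44.4]
force: [0.7, -0.2, -0.4]
gripper_width: 91.0
gripper_force: 0.0
```

Call:
arm_command([
  {"offset": [0.053,-0.009,0],"spin": -0.093},
  {"offset": [0.053,-0.005,0],"spin": -0.094},
  {"offset": [0.054,0.001,0],"spin": -0.094},
  {"offset": [0.053,0.006,0],"spin": -0.093},
  {"offset": [0.053,0.01,0],"spin": -0.094},
])

```text
time_s: 3.7
ee_pos: [487.1, -110.8, 191.9]
ee_rot: [179.9, 0.0, 71.3]
force: [0.7, -0.1, -0.9]
gripper_width: 91.0
gripper_force: 0.0
```

Call:
arm_command([
  {"offset": [0.052,0.016,0],"spin": -0.094},
  {"offset": [0.049,0.02,0],"spin": -0.093},
  {"offset": [0.048,0.025,0],"spin": -0.094},
  {"offset": [0,0,0],"spin": 0},
  {"offset": [0,0,0],"spin": 0},
])

```text
time_s: 4.32
ee_pos: [580.1, 18.4, 191.3]
ee_rot: [-179.9, 0.0, 87.2]
force: [-0.0, -0.3, 0.0]
gripper_width: 90.6
gripper_force: 0.0
```

```bash
python3 plan.py 581,18.5,75,87.2
```

```text
now 4.325 [580.1  18.4 191.3] [-1.7994e+02  4.0000e-02  8.7190e+01] F [-0.  -0.3  0. ] w 90.6 q6 3.5
{"offset":[0.0, 0.0, 0.039],"spin":0.0},
{"offset":[0.0, 0.001, 0.039],"spin":0.0},
{"offset":[0.0, 0.0, 0.038],"spin":0.0}  #581,18.5,75,87.2 
--
```

Call:
arm_command([
  {"offset": [0,0,0.039],"spin": 0},
  {"offset": [0,0.001,0.039],"spin": 0},
  {"offset": [0,0,0.038],"spin": 0},
  {"offset": [0,0,0],"spin": 0},
])

```text
time_s: 4.82
ee_pos: [578.5, 17.2, 73.4]
ee_rot: [-179.6, 0.0, 87.1]
force: [0.8, 0.1, 0.2]
gripper_width: 91.1
gripper_force: 0.0
```

Call:
arm_command([
  {"offset": [0,0,0],"spin": 0},
  {"offset": [0,0,0],"spin": 0},
  {"offset": [0,0,0],"spin": 0},
  {"offset": [0,0,0],"spin": 0},
  {"offset": [0,0,0],"spin": 0},
], jaw=0.045, newtons=20)

```text
time_s: 5.45
ee_pos: [581.9, 18.6, 76.5]
ee_rot: [179.9, 0.0, 87.2]
force: [-1.2, -1.1, 6.0]
gripper_width: 57.5
gripper_force: 20.0
```

Call:
arm_command([
  {"offset": [0,0,-0.02],"spin": 0},
  {"offset": [0,0,-0.01],"spin": 0},
  {"offset": [0.03,-0.03,0],"spin": 0},
  {"offset": [0.03,-0.03,0],"spin": 0},
  {"offset": [0.027,-0.026,0],"spin": 0},
])

```text
time_s: 6.08
ee_pos: [498.5, 110.4, 105.1]
ee_rot: [-179.9, 0.0, 87.2]
force: [0.6, 0.5, -1.5]
gripper_width: 57.6
gripper_force: 20.0
```

Call:
arm_command([
  {"offset": [0,0,0],"spin": 0},
  {"offset": [0,0,0.015],"spin": 0},
  {"offset": [0,0,0.01],"spin": 0},
  {"offset": [0,0,0.004],"spin": 0},
  {"offset": [0,0,0],"spin": 0},
])

```text
time_s: 6.7
ee_pos: [499.4, 108.8, 76.7]
ee_rot: [-179.9, 0.0, 87.1]
force: [-3.3, -1.0, 4.5]
gripper_width: 57.4
gripper_force: 20.0
```

Call:
arm_command([
  {"offset": [0,0,0.0005],"spin": 0},
  {"offset": [0,0,0],"spin": 0},
])

```text
time_s: 6.95
ee_pos: [499.4, 108.9, 76.6]
ee_rot: [-179.9, 0.0, 87.1]
force: [-3.6, -0.5, 7.4]
gripper_width: 57.7
gripper_force: 20.0
```

Call:
arm_command([
  {"offset": [0,0,0],"spin": 0},
  {"offset": [0,0,0],"spin": 0},
  {"offset": [0,0,0],"spin": 0},
  {"offset": [0,0,0],"spin": 0},
], jaw=0.091)

```text
time_s: 7.45
ee_pos: [500.1, 109.6, 76.0]
ee_rot: [180.0, 0.0, 87.2]
force: [-0.5, 0.1, 1.2]
gripper_width: 90.4
gripper_force: 0.0
```

Call:
arm_command([
  {"offset": [0,0,-0.03],"spin": 0},
  {"offset": [0,0,-0.045],"spin": 0},
  {"offset": [0,0,-0.04],"spin": 0},
  {"offset": [0,0,0],"spin": 0},
], jaw=0.04)

```text
time_s: 7.95
ee_pos: [502.2, 110.1, 194.4]
ee_rot: [179.6, -0.1, 87.2]
force: [0.4, 0.1, -0.6]
gripper_width: 54.2
gripper_force: 0.0
```

```bash
python3 - <<'E'
from h import *
im,d=env.grab_frame("top");cv2.imwrite("pics/top1.png",im)
s,d2=env.grab_frame("side");cv2.imwrite("pics/side1.png",s)
for c_,dd in(("top",d),("side",d2)):
    q=cloud(c_,dd).reshape(-1,3)
    for n,x0,R,z0,z1,rr in[("white",(500,110),45,30,95,29),("sieve",(452,-245),50,15,36,38.5)]:
        m=q[(np.hypot(q[:,0]-x0[0],q[:,1]-x0[1])<R)&(q[:,2]>z0)&(q[:,2]<z1)]
        if len(m)>8: print(c_,n,len(m),np.round(circ(m[:,:2],rr,x0),1))
    m=q[(np.hypot(q[:,0]-452,q[:,1]+245)<50)&(q[:,2]>36)&(q[:,2]<43)];print("rim z",np.round(np.percentile(m[:,2],[10,50,90]),1))
a=np.hstack([im[150:285,140:335],np.zeros((135,5,3),np.uint8),s[140:275,150:345]]);cv2.imwrite("pics/c1.png",cv2.resize(a,None,fx=2,fy=2))
r=[(round(x["score"],2),x["bbox"]) for x in env.boxes_of("top","sieve")];print(r)
E
python3 plan.py 415,-243,160,87.2 415,-243,90,87.2
```

```text
top white 157 [498.3 108.3]
top sieve 140 [ 449.8 -246.8]
rim z [37.3 39.4 42.2]
side white 249 [497.7 108.9]
side sieve 141 [ 453.6 -245.8]
rim z [36.5 39.3 41. ]
[(0.87, [258.9, 245.9, 285.7, 274.3])]
now 8.1 [499.1 109.5 190. ] [-1.7989e+02  4.0000e-02  8.7190e+01] F [-0.   0.   0.6] w 42.3 q6 13.9
{"offset":[-0.051, -0.01, 0.004],"spin":0.0},
{"offset":[-0.051, -0.009, 0.005],"spin":0.0},
{"offset":[-0.051, -0.01, 0.004],"spin":0.0},
{"offset":[-0.051, -0.009, 0.004],"spin":0.0},
{"offset":[-0.05, -0.01, 0.004],"spin":0.0} 
--
{"offset":[-0.051, -0.009, 0.005],"spin":0.0},
{"offset":[-0.051, -0.01, 0.004],"spin":0.0}  #415,-243,160,87.2,
{"offset":[0.0, 0.0, 0.035],"spin":0.0},
{"offset":[0.0, 0.0, 0.035],"spin":0.0}  #415,-243,90,87.2 
--
```

View pics/c1.png

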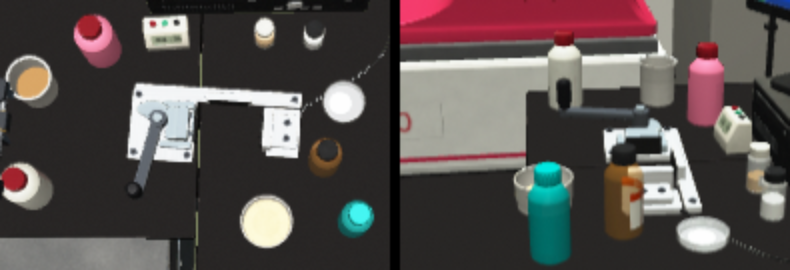

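The white bottle now stands upright at top-crop (25,186), clear of the swing. Next I grip the sieve's front wall from above.

Call:
arm_command([
  {"offset": [-0.051,-0.009,0.004],"spin": 0},
  {"offset": [-0.051,-0.009,0.005],"spin": 0},
  {"offset": [-0.051,-0.009,0.004],"spin": 0},
  {"offset": [-0.051,-0.009,0.004],"spin": 0},
  {"offset": [-0.05,-0.009,0.004],"spin": 0},
])

```text
time_s: 8.72
ee_pos: [441.1, -143.0, 168.5]
ee_rot: [-179.8, -0.0, 87.2]
force: [0.8, 0.2, 0.2]
gripper_width: 39.9
gripper_force: 0.0
```

Call:
arm_command([
  {"offset": [-0.051,-0.009,0.005],"spin": 0},
  {"offset": [-0.051,-0.01,0.004],"spin": 0},
  {"offset": [0,0,0.035],"spin": 0},
  {"offset": [0,0,0.035],"spin": 0},
  {"offset": [0,0,0],"spin": 0},
])

```text
time_s: 9.35
ee_pos: [415.7, -241.2, 87.9]
ee_rot: [-179.5, -0.2, 87.2]
force: [0.0, -0.0, -0.1]
gripper_width: 39.8
gripper_force: 0.0
```

```bash
python3 plan.py 417,-243.8,60,87.2 417,-243.8,34.5,87.2
```

```text
now 9.35 [ 415.7 -241.2   87.9] [-179.55   -0.24   87.17] F [ 0.  -0.  -0.1] w 39.8 q6 -28.7
{"offset":[-0.003, 0.001, 0.028],"spin":-0.001}  #417,-243.8,60,87.2,
{"offset":[0.0, 0.0, 0.025],"spin":0.0}  #417,-243.8,34.5,87.2 
--
```

Call:
arm_command([
  {"offset": [-0.002,0.001,0.028],"spin": 0},
  {"offset": [0,0,0],"spin": 0},
  {"offset": [0,0,0],"spin": 0},
])

```text
time_s: 9.72
ee_pos: [420.2, -245.1, 64.3]
ee_rot: [179.9, 0.1, 87.2]
force: [0.8, 0.4, -0.7]
gripper_width: 40.4
gripper_force: 0.0
```

```bash
python3 plan.py 417,-243.8,35,87.2
```

```text
now 9.725 [ 420.2 -245.1   64.3] [1.7992e+02 5.0000e-02 8.7210e+01] F [ 0.8  0.4 -0.7] w 40.4 q6 -28.8
{"offset":[0.001, -0.003, 0.029],"spin":0.0}  #417,-243.8,35,87.2 
--
```

Call:
arm_command([
  {"offset": [0.001,-0.002,0.014],"spin": 0},
  {"offset": [0,0,0.012],"spin": 0},
  {"offset": [0,0,0],"spin": 0},
  {"offset": [0,0,0],"spin": 0},
])

```text
time_s: 10.22
ee_pos: [417.6, -243.8, 37.1]
ee_rot: [-180.0, 0.0, 87.2]
force: [0.4, 0.2, -0.1]
gripper_width: 39.8
gripper_force: 0.0
```

Call:
arm_command([
  {"offset": [0,0,0],"spin": 0},
  {"offset": [0,0,0],"spin": 0},
])

```text
time_s: 10.48
ee_pos: [417.7, -243.9, 37.4]
ee_rot: [180.0, 0.0, 87.2]
force: [0.5, 0.5, 0.2]
gripper_width: 40.2
gripper_force: 0.0
```

Good: the tip is at z 23. Closing gently.

Call:
arm_command([
  {"offset": [0,0,0.001],"spin": 0},
  {"offset": [0,0,0],"spin": 0},
  {"offset": [0,0,0],"spin": 0},
  {"offset": [0,0,0],"spin": 0},
  {"offset": [0,0,0],"spin": 0},
], jaw=0.0, newtons=10)

```text
time_s: 11.1
ee_pos: [417.5, -243.7, 36.1]
ee_rot: [-180.0, 0.0, 87.2]
force: [0.1, -0.5, 0.4]
gripper_width: 0.5
gripper_force: 0.0
```

Call:
arm_command([
  {"offset": [0,0,0],"spin": 0},
  {"offset": [0,0,0],"spin": 0},
])

```text
time_s: 11.35
ee_pos: [417.5, -243.7, 36.1]
ee_rot: [-180.0, 0.0, 87.2]
force: [0.1, -0.6, 0.0]
gripper_width: 0.6
gripper_force: 0.0
```

```bash
python3 - <<'E'
from h import *
c,s=np.cos(np.radians(-2.8)),np.sin(np.radians(-2.8))
O=np.array([595.6,-188]);R=np.array([[c,-s],[s,c]])
# want sieve centre at clamp (X,-8) ; TCP ~35 behind centre
for X in(-110,-45,-5,0):
    print(X,np.round(O+R@np.array([X-35,-2.5]),1))
E
python3 plan.py 450.4,-183.2,36.5,87.2
```

```text
-110 [ 450.7 -183.4]
-45 [ 515.6 -186.6]
-5 [ 555.5 -188.5]
0 [ 560.5 -188.8]
now 11.35 [ 417.5 -243.7   36.1] [-180.      0.     87.19] F [ 0.1 -0.6  0. ] w 0.6 q6 -28.8
{"offset":[0.031, 0.015, 0.0],"spin":0.0},
{"offset":[0.031, 0.015, 0.0],"spin":0.0}  #450.4,-183.2,36.5,87.2 
--
```

The jaws closed on nothing, so I need to look.

Run:
```python
from h import *
im,d=env.grab_frame("top");s,d2=env.grab_frame("side")
for c_,dd in(("top",d),("side",d2)):
    q=cloud(c_,dd).reshape(-1,3)
    m=q[(np.hypot(q[:,0]-452,q[:,1]+245)<55)&(q[:,2]>15)&(q[:,2]<36)]
    print(c_,len(m),np.round(circ(m[:,:2],38.5,(452,-245)),1))
a=cv2.resize(im[225:295,220:330],(550,350));b=cv2.resize(s[200:290,180:290],(250,205))
cv2.imwrite("pics/c2.png",np.hstack([a,np.vstack([b,np.zeros((145,250,3),np.uint8)])]))
```

```text
top 0 [ 452. -245.]
side 142 [ 453.5 -245.4]
```

View pics/c2.png

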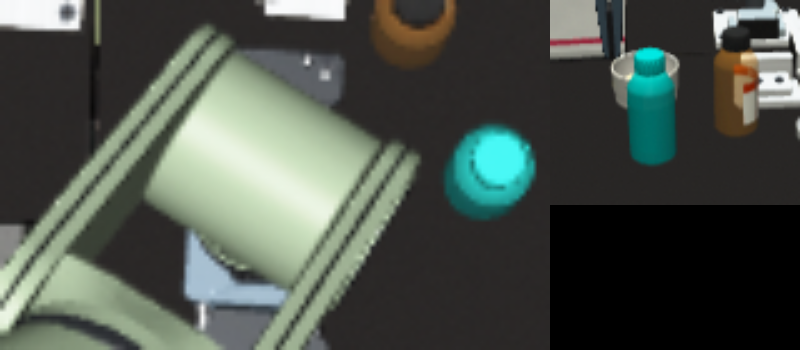

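Run:
```python
from h import *
s,d2=env.grab_frame("side")
q=cloud("side",d2).reshape(-1,3)
m=q[(np.abs(q[:,0]-417)<30)&(np.abs(q[:,1]+244)<30)&(q[:,2]>5)&(q[:,2]<130)]
for z in range(5,130,8):
    k=m[(m[:,2]>=z)&(m[:,2]<z+8)]
    if len(k):print(z,len(k),np.round(k.min(0)),np.round(k.max(0)))
def proj(P,cam="side"):
    M=env.camera_model(cam);R=Rotation.from_euler("xyz",M["rotation"],degrees=True).as_matrix();c=R.T@(np.array(P)-M["eye"]);return c[:2]/c[2]*[M["fx"],M["fy"]]+[M["cx"],M["cy"]]
print("tip",proj((404,-244,22)),proj((431,-244,22)),"tcp",proj((417.5,-244,36)))
cv2.imwrite("pics/c3.png",cv2.resize(s[150:280,150:300],(750,600),interpolation=cv2.INTER_CUBIC))
```

```text
5 13 [ 419. -272.    6.] [ 429. -256.   12.]
13 29 [ 417. -273.   13.] [ 435. -215.   21.]
21 32 [ 415. -273.   21.] [ 436. -215.   28.]
29 32 [ 415. -274.   29.] [ 433. -216.   37.]
37 27 [ 416. -273.   37.] [ 434. -214.   43.]
53 3 [ 414. -260.   60.] [ 422. -258.   61.]
61 18 [ 407. -263.   62.] [ 425. -259.   68.]
69 25 [ 407. -263.   69.] [ 428. -236.   76.]
77 27 [ 406. -263.   77.] [ 428. -244.   85.]
85 29 [ 406. -264.   85.] [ 428. -250.   93.]
93 29 [ 404. -264.   93.] [ 429. -252.  101.]
101 33 [ 405. -264.  101.] [ 429. -256.  109.]
109 43 [ 405. -264.  109.] [ 430. -231.  117.]
117 31 [ 403. -265.  117.] [ 430. -258.  125.]
125 18 [ 404. -263.  125.] [ 430. -253.  130.]
tip [202.81372524 235.26768035] [213.3266974  234.68294171] tcp [207.7843629  230.15058757]
```

View pics/c3.png

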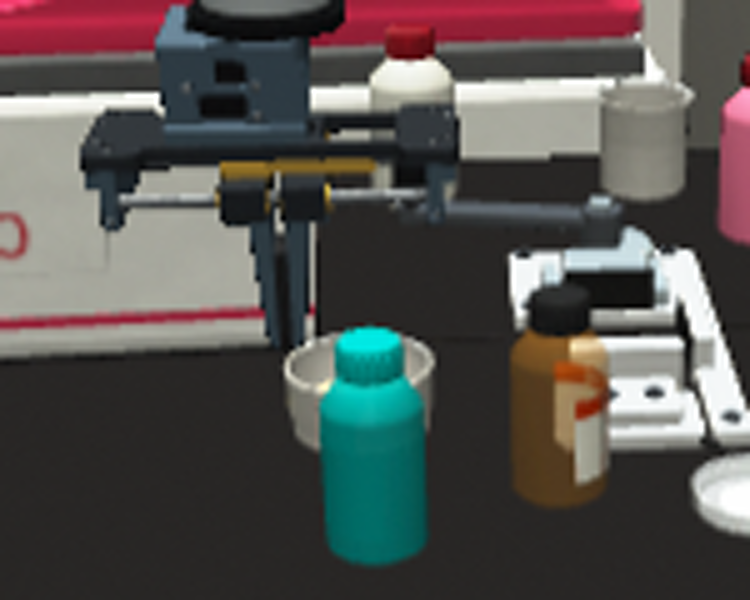

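Run:
```python
from h import *
s,d2=env.grab_frame("side")
q=cloud("side",d2).reshape(-1,3)
m=q[(np.abs(q[:,0]-417)<110)&(q[:,1]>-300)&(q[:,1]<-190)&(q[:,2]>44)&(q[:,2]<260)]
for z in range(44,260,12):
    k=m[(m[:,2]>=z)&(m[:,2]<z+12)]
    if len(k):print(z,len(k),np.round(k.min(0)),np.round(k.max(0)))
for (u,v) in [(207,222),(206,226),(206,230),(204,234),(208,236),(200,232)]:print(u,v,s[v,u],d2[v,u],np.round(cloud("side",d2)[v,u]))
print(env.state()["qpos"])
```

```text
56 20 [ 407. -263.   60.] [ 425. -257.   67.]
68 36 [ 408. -266.   68.] [ 428. -237.   80.]
80 40 [ 406. -264.   80.] [ 428. -246.   92.]
92 46 [ 404. -265.   92.] [ 429. -250.  104.]
104 60 [ 403. -264.  104.] [ 430. -229.  116.]
116 46 [ 403. -264.  116.] [ 430. -253.  128.]
128 30 [ 341. -275.  129.] [ 431. -209.  140.]
140 191 [ 334. -286.  140.] [ 496. -205.  152.]
152 276 [ 330. -288.  152.] [ 501. -215.  164.]
164 278 [ 328. -288.  164.] [ 504. -223.  176.]
176 576 [ 328. -287.  176.] [ 507. -202.  188.]
188 155 [ 368. -270.  188.] [ 434. -226.  200.]
200 141 [ 366. -269.  200.] [ 435. -224.  212.]
212 139 [ 367. -270.  212.] [ 435. -221.  224.]
224 99 [ 367. -285.  226.] [ 433. -229.  236.]
236 233 [ 367. -283.  236.] [ 453. -211.  248.]
248 149 [ 385. -278.  248.] [ 453. -237.  260.]
207 222 [20 20 19] 1024.9949 [ 417. -259.   66.]
206 226 [31 33 34] 1147.6888 [ 410. -151.    3.]
206 230 [54 58 60] 1130.9033 [ 410. -170.    0.]
204 234 [37 38 40] 1109.5745 [ 405. -193.   -0.]
208 236 [ 99 112 113] 1040.3861 [ 418. -259.   27.]
200 232 [37 38 40] 1118.3932 [ 394. -181.    1.]
[-3.16333729e+01  1.94448106e+01  1.13834193e+02 -5.49667315e-03
  4.67149331e+01 -2.88238198e+01]
```

Run:
```python
from h import *
q=cloud("side",np.load("side0.npy")).reshape(-1,3)
m=q[(np.abs(q[:,0]-172)<90)&(np.abs(q[:,1]+549)<90)&(q[:,2]>30)&(q[:,2]<420)]
print("expect tip 178, body 247")
for z in range(160,420,10):
    k=m[(m[:,2]>=z)&(m[:,2]<z+10)]
    if len(k):print(z,len(k),np.round(k.min(0)),np.round(k.max(0)))
```

```text
expect tip 178, body 247
210 86 [ 168. -605.  214.] [ 205. -496.  220.]
220 189 [ 168. -607.  220.] [ 205. -496.  230.]
230 175 [ 168. -608.  230.] [ 205. -493.  240.]
240 184 [ 168. -610.  240.] [ 206. -494.  250.]
250 164 [ 172. -610.  250.] [ 206. -591.  260.]
260 171 [ 173. -611.  260.] [ 206. -590.  270.]
270 167 [ 173. -612.  270.] [ 206. -592.  280.]
280 92 [ 174. -621.  280.] [ 208. -598.  289.]
290 315 [ 160. -638.  292.] [ 232. -490.  300.]
300 478 [ 160. -638.  300.] [ 232. -474.  310.]
310 439 [ 114. -639.  310.] [ 234. -462.  320.]
320 477 [ 115. -639.  320.] [ 234. -463.  330.]
330 970 [ 112. -639.  330.] [ 233. -462.  340.]
340 259 [ 149. -573.  340.] [ 202. -527.  350.]
350 273 [ 156. -572.  350.] [ 202. -497.  360.]
360 260 [ 156. -573.  360.] [ 199. -497.  370.]
370 273 [ 155. -573.  370.] [ 198. -519.  380.]
380 313 [ 146. -575.  380.] [ 212. -500.  390.]
390 308 [ 149. -588.  390.] [ 211. -494.  400.]
400 407 [ 151. -588.  400.] [ 210. -529.  410.]
410 327 [ 153. -586.  410.] [ 208. -539.  420.]
```

The side view and depth show the real fingertips at z≈60 while ee_z is 36, and at z≈214 at the start with ee_z 192. So the tips sit about 23 mm above the reported TCP rather than 14 below it. I'll use tip = ee_z + 23. The sieve hasn't moved.

Call:
arm_command([
  {"offset": [0,0,0],"spin": 0},
  {"offset": [0,0,0],"spin": 0},
  {"offset": [0,0,0],"spin": 0},
  {"offset": [0,0,0.01],"spin": 0},
  {"offset": [0,0,0],"spin": 0},
], jaw=0.04)

```text
time_s: 12.18
ee_pos: [416.7, -243.2, 25.1]
ee_rot: [-179.9, -0.1, 87.2]
force: [-0.3, 0.2, -0.4]
gripper_width: 39.7
gripper_force: 0.0
```

Call:
arm_command([
  {"offset": [0,0,0.009],"spin": 0},
  {"offset": [0,0,0.009],"spin": 0},
  {"offset": [0,0,0.007],"spin": 0},
  {"offset": [0,0,0],"spin": 0},
  {"offset": [0,0,0],"spin": 0},
])

```text
time_s: 12.8
ee_pos: [417.7, -243.8, 1.2]
ee_rot: [180.0, 0.0, 87.2]
force: [0.4, -0.4, -0.8]
gripper_width: 39.8
gripper_force: 0.0
```

Run:
```python
from h import *
s,d2=env.grab_frame("side");q=cloud("side",d2).reshape(-1,3)
m=q[(q[:,0]>370)&(q[:,0]<412)&(np.abs(q[:,1]+244)<30)&(q[:,2]>5)&(q[:,2]<130)];print("outer finger",np.round(m.min(0)),np.round(m.max(0)),env.state()["ee_pos"],env.state()["force"])
```

```text
outer finger [ 373. -274.   24.] [ 411. -227.  130.] [ 417.73726358 -243.87543223    1.33998287] [0.3855935  0.42081563 0.55701812]
```

Tip at z≈24 and straddling the wall, so closing.

Call:
arm_command([
  {"offset": [0,0,0.001],"spin": 0},
  {"offset": [0,0,0],"spin": 0},
  {"offset": [0,0,0],"spin": 0},
  {"offset": [0,0,0],"spin": 0},
  {"offset": [0,0,0],"spin": 0},
], jaw=0.0, newtons=12)

```text
time_s: 13.48
ee_pos: [417.8, -243.7, 0.3]
ee_rot: [180.0, 0.0, 87.2]
force: [0.6, 1.9, -0.1]
gripper_width: 8.5
gripper_force: 11.2
```

```bash
python3 plan.py 450.7,-183.4,0.5,87.2 515.6,-186.6,0.5,87.2
```

```text
now 13.475 [ 4.178e+02 -2.437e+02  3.000e-01] [1.7996e+02 1.0000e-02 8.7200e+01] F [ 0.6  1.9 -0.1] w 8.5 q6 -28.8
{"offset":[0.031, 0.015, 0.0],"spin":0.0},
{"offset":[0.031, 0.015, 0.0],"spin":0.0}  #450.7,-183.4,0.5,87.2,
{"offset":[0.0, 0.032, 0.0],"spin":0.0},
{"offset":[0.0, 0.033, 0.0],"spin":0.0}  #515.6,-186.6,0.5,87.2 
--
```

Call:
arm_command([
  {"offset": [0.016,0.008,0],"spin": 0},
  {"offset": [0.016,0.008,0],"spin": 0},
  {"offset": [0.015,0.007,0],"spin": 0},
  {"offset": [0.015,0.007,0],"spin": 0},
  {"offset": [0,0.01,0],"spin": 0},
])

```text
time_s: 14.1
ee_pos: [457.4, -180.9, 0.1]
ee_rot: [-179.5, -0.2, 87.3]
force: [-10.2, 0.7, 11.7]
gripper_width: 8.5
gripper_force: 12.0
```

Call:
arm_command([
  {"offset": [0,0.015,0],"spin": 0},
  {"offset": [0,0.012,0],"spin": 0},
  {"offset": [0,0,0],"spin": 0},
  {"offset": [0,0,0],"spin": 0},
])

```text
time_s: 14.6
ee_pos: [487.9, -184.0, 0.2]
ee_rot: [180.0, -0.1, 87.2]
force: [0.4, 2.9, 2.8]
gripper_width: 8.9
gripper_force: 11.7
```

```bash
python3 - <<'E'
from h import *
im,d=env.grab_frame("top");s,d2=env.grab_frame("side")
a=cv2.resize(im[170:270,190:330],(560,400),interpolation=cv2.INTER_CUBIC);b=cv2.resize(s[195:275,200:280],(240,240));
cv2.imwrite("pics/c4.png",np.hstack([a,np.vstack([b,np.zeros((160,240,3),np.uint8)])]))
q=cloud("side",d2).reshape(-1,3)
m=q[(np.hypot(q[:,0]-520,q[:,1]+186)<50)&(q[:,2]>12)&(q[:,2]<36)];print(len(m),np.round(circ(m[:,:2],38.5,(520,-186)),1))
E
python3 plan.py 540,-187.8,0.5,87.2
```

```text
291 [ 522.2 -186.2]
now 14.7 [ 4.878e+02 -1.843e+02  2.000e-01] [ 1.7996e+02 -4.0000e-02  8.7190e+01] F [1.3 2.7 3. ] w 8.3 q6 -19.2
{"offset":[-0.001, 0.052, 0.0],"spin":0.0}  #540,-187.8,0.5,87.2 
--
```

View pics/c4.png

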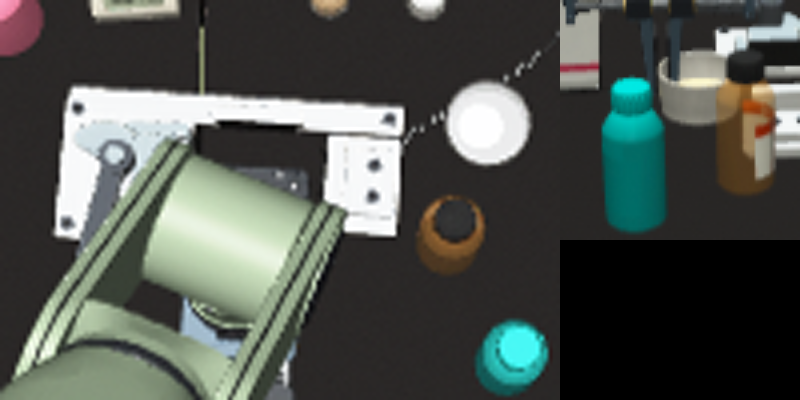

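The sieve is held upright at (522,-186), lined up with the opening. Sliding it in.

Call:
arm_command([
  {"offset": [0,0.012,0],"spin": 0},
  {"offset": [0,0.012,0],"spin": 0},
  {"offset": [0,0.012,0],"spin": 0},
  {"offset": [0,0.012,0],"spin": 0},
  {"offset": [0,0.01,0],"spin": 0},
])

```text
time_s: 15.32
ee_pos: [542.8, -187.9, 0.1]
ee_rot: [-179.7, -0.0, 87.2]
force: [-7.6, 0.4, 9.5]
gripper_width: 8.4
gripper_force: 11.9
```

Call:
arm_command([
  {"offset": [0,0,0],"spin": 0},
  {"offset": [0,0,0],"spin": 0},
])

```text
time_s: 15.58
ee_pos: [544.9, -188.2, 0.2]
ee_rot: [-179.9, 0.0, 87.2]
force: [-2.7, -0.2, 5.3]
gripper_width: 8.5
gripper_force: 11.7
```

Call:
arm_command([
  {"offset": [-0.002,0,-0.0005],"spin": 0},
  {"offset": [-0.002,0,0],"spin": 0},
  {"offset": [-0.002,0,0],"spin": 0},
  {"offset": [0,0,0],"spin": 0},
])

```text
time_s: 16.08
ee_pos: [545.1, -193.2, 0.3]
ee_rot: [-180.0, -0.1, 87.2]
force: [0.9, 5.4, 0.3]
gripper_width: 8.3
gripper_force: 12.0
```

Call:
arm_command([
  {"offset": [-0.001,0,0],"spin": 0},
  {"offset": [0,0,0],"spin": 0},
])

```text
time_s: 16.32
ee_pos: [544.9, -193.5, 0.3]
ee_rot: [-180.0, -0.1, 87.2]
force: [0.5, 7.6, -0.1]
gripper_width: 8.3
gripper_force: 12.3
```

Call:
arm_command([
  {"offset": [-0.001,0,0],"spin": 0},
  {"offset": [0,0,0],"spin": 0},
])

```text
time_s: 16.58
ee_pos: [544.5, -193.8, 0.2]
ee_rot: [-179.9, -0.2, 87.2]
force: [1.0, 9.3, 0.9]
gripper_width: 8.3
gripper_force: 12.7
```

Call:
arm_command([
  {"offset": [-0.001,0,0],"spin": 0},
  {"offset": [0,0,0],"spin": 0},
])

```text
time_s: 16.82
ee_pos: [544.2, -194.2, 0.2]
ee_rot: [-179.9, -0.2, 87.1]
force: [0.1, 10.0, 1.2]
gripper_width: 8.9
gripper_force: 13.2
```

Call:
arm_command([
  {"offset": [-0.001,0,0],"spin": 0},
  {"offset": [0,0,0],"spin": 0},
])

```text
time_s: 17.08
ee_pos: [543.8, -194.7, 0.2]
ee_rot: [-179.8, -0.3, 87.1]
force: [0.1, 11.6, 1.8]
gripper_width: 8.9
gripper_force: 13.7
```

Call:
arm_command([
  {"offset": [0.005,0,0],"spin": 0},
  {"offset": [0.005,0,0],"spin": 0},
  {"offset": [0.005,0,0],"spin": 0},
  {"offset": [0.002,0,0],"spin": 0},
  {"offset": [0,0,0],"spin": 0},
])

```text
time_s: 17.7
ee_pos: [546.0, -181.1, 0.7]
ee_rot: [180.0, 0.0, 87.2]
force: [1.5, -1.7, -0.0]
gripper_width: 8.3
gripper_force: 11.7
```

Call:
arm_command([
  {"offset": [0.001,0,0],"spin": 0},
  {"offset": [0,0,0],"spin": 0},
])

```text
time_s: 17.95
ee_pos: [545.9, -180.1, 0.7]
ee_rot: [180.0, 0.0, 87.2]
force: [0.8, -0.5, 0.0]
gripper_width: 8.6
gripper_force: 11.7
```

Call:
arm_command([
  {"offset": [0.001,0,0],"spin": 0},
  {"offset": [0,0,0],"spin": 0},
])

```text
time_s: 18.2
ee_pos: [545.9, -178.9, 0.7]
ee_rot: [180.0, 0.0, 87.2]
force: [0.1, -1.7, 0.2]
gripper_width: 8.4
gripper_force: 11.7
```

Call:
arm_command([
  {"offset": [0.001,0,0],"spin": 0},
  {"offset": [0,0,0],"spin": 0},
])

```text
time_s: 18.45
ee_pos: [545.9, -177.9, 0.6]
ee_rot: [-180.0, 0.0, 87.2]
force: [0.5, -2.6, 0.6]
gripper_width: 8.2
gripper_force: 11.7
```

Call:
arm_command([
  {"offset": [0.001,0,0],"spin": 0},
  {"offset": [0,0,0],"spin": 0},
])

```text
time_s: 18.7
ee_pos: [545.9, -176.8, 0.6]
ee_rot: [-180.0, 0.0, 87.2]
force: [-0.7, -1.2, 0.9]
gripper_width: 8.5
gripper_force: 11.7
```

Call:
arm_command([
  {"offset": [0.001,0,0],"spin": 0},
  {"offset": [0,0,0],"spin": 0},
])

```text
time_s: 18.95
ee_pos: [546.0, -175.9, 0.7]
ee_rot: [180.0, 0.0, 87.2]
force: [-0.1, -2.0, 0.0]
gripper_width: 8.0
gripper_force: 11.7
```

Call:
arm_command([
  {"offset": [0.001,0,0],"spin": 0},
  {"offset": [0,0,0],"spin": 0},
])

```text
time_s: 19.2
ee_pos: [546.1, -174.9, 0.7]
ee_rot: [180.0, 0.0, 87.2]
force: [0.2, -0.1, -0.0]
gripper_width: 8.3
gripper_force: 11.7
```

Call:
arm_command([
  {"offset": [0.001,0,0],"spin": 0},
  {"offset": [0,0,0],"spin": 0},
])

```text
time_s: 19.45
ee_pos: [546.1, -174.1, 0.6]
ee_rot: [-180.0, 0.0, 87.2]
force: [-0.5, -3.3, -0.0]
gripper_width: 8.5
gripper_force: 11.8
```

Call:
arm_command([
  {"offset": [0.001,0,0],"spin": 0},
  {"offset": [0,0,0],"spin": 0},
])

```text
time_s: 19.7
ee_pos: [546.0, -173.2, 0.6]
ee_rot: [-180.0, 0.0, 87.2]
force: [-0.6, -3.6, -0.1]
gripper_width: 8.5
gripper_force: 12.0
```

Call:
arm_command([
  {"offset": [0.001,0,0],"spin": 0},
  {"offset": [0,0,0],"spin": 0},
])

```text
time_s: 19.95
ee_pos: [545.9, -172.3, 0.6]
ee_rot: [-180.0, 0.0, 87.2]
force: [-1.7, -4.2, -0.4]
gripper_width: 8.5
gripper_force: 12.2
```

Call:
arm_command([
  {"offset": [-0.005,0,0],"spin": 0},
  {"offset": [-0.005,0,0],"spin": 0},
  {"offset": [-0.005,0,0],"spin": 0},
  {"offset": [-0.001,0,0],"spin": 0},
  {"offset": [0,0,0],"spin": 0},
])

```text
time_s: 20.58
ee_pos: [545.5, -188.0, 0.6]
ee_rot: [180.0, -0.0, 87.2]
force: [0.7, 1.5, 0.9]
gripper_width: 8.1
gripper_force: 11.9
```

Call:
arm_command([
  {"offset": [-0.001,0,0],"spin": 0},
  {"offset": [0,0,0],"spin": 0},
])

```text
time_s: 20.82
ee_pos: [545.4, -188.8, 0.6]
ee_rot: [-180.0, -0.0, 87.2]
force: [0.5, 0.8, -0.7]
gripper_width: 8.2
gripper_force: 11.9
```

Call:
arm_command([
  {"offset": [-0.001,0,0],"spin": 0},
  {"offset": [0,0,0],"spin": 0},
])

```text
time_s: 21.08
ee_pos: [545.3, -190.0, 0.7]
ee_rot: [180.0, 0.0, 87.2]
force: [-0.4, 1.1, -0.2]
gripper_width: 8.3
gripper_force: 11.9
```

Call:
arm_command([
  {"offset": [-0.001,0,0],"spin": 0},
  {"offset": [0,0,0],"spin": 0},
])

```text
time_s: 21.32
ee_pos: [545.3, -191.0, 0.6]
ee_rot: [-180.0, 0.0, 87.2]
force: [-0.4, 2.3, 0.9]
gripper_width: 8.6
gripper_force: 11.9
```

Call:
arm_command([
  {"offset": [-0.0005,0,0],"spin": 0},
  {"offset": [0,0,0],"spin": 0},
])

```text
time_s: 21.58
ee_pos: [545.3, -191.5, 0.7]
ee_rot: [180.0, 0.0, 87.2]
force: [-0.3, 0.6, 0.9]
gripper_width: 8.4
gripper_force: 11.9
```

Call:
arm_command([
  {"offset": [-0.0005,0,0],"spin": 0},
  {"offset": [0,0,0],"spin": 0},
])

```text
time_s: 21.82
ee_pos: [545.2, -191.9, 0.7]
ee_rot: [180.0, 0.0, 87.2]
force: [-1.0, 0.6, 1.1]
gripper_width: 8.5
gripper_force: 11.9
```

Call:
arm_command([
  {"offset": [-0.0005,0,0],"spin": 0},
  {"offset": [0,0,0],"spin": 0},
])

```text
time_s: 22.08
ee_pos: [545.2, -192.5, 0.7]
ee_rot: [180.0, 0.0, 87.2]
force: [-0.9, 1.4, -0.3]
gripper_width: 8.8
gripper_force: 11.9
```

Call:
arm_command([
  {"offset": [-0.0005,0,0],"spin": 0},
  {"offset": [0,0,0],"spin": 0},
])

```text
time_s: 22.32
ee_pos: [545.1, -192.9, 0.6]
ee_rot: [-180.0, -0.0, 87.2]
force: [0.2, 3.3, 0.2]
gripper_width: 8.4
gripper_force: 12.0
```

Call:
arm_command([
  {"offset": [-0.0005,0,0],"spin": 0},
  {"offset": [0,0,0],"spin": 0},
])

```text
time_s: 22.58
ee_pos: [545.1, -193.1, 0.6]
ee_rot: [-180.0, -0.0, 87.2]
force: [0.1, 3.0, 0.3]
gripper_width: 8.4
gripper_force: 12.1
```

Call:
arm_command([
  {"offset": [0.0015,0,0],"spin": 0},
  {"offset": [0,0.004,0],"spin": 0},
  {"offset": [0,0.004,0],"spin": 0},
  {"offset": [0,0.004,0],"spin": 0},
  {"offset": [0,0,0],"spin": 0},
])

```text
time_s: 23.2
ee_pos: [558.1, -192.8, 0.7]
ee_rot: [179.9, 0.0, 87.2]
force: [-0.2, -0.3, 0.1]
gripper_width: 8.3
gripper_force: 11.8
```

Call:
arm_command([
  {"offset": [0,0.001,0],"spin": 0},
  {"offset": [0,0,0],"spin": 0},
])

```text
time_s: 23.45
ee_pos: [558.1, -192.7, 0.6]
ee_rot: [-180.0, 0.0, 87.2]
force: [-1.5, -0.7, 0.6]
gripper_width: 8.4
gripper_force: 11.8
```

Call:
arm_command([
  {"offset": [0,0.001,0],"spin": 0},
  {"offset": [0,0,0],"spin": 0},
])

```text
time_s: 23.7
ee_pos: [559.1, -192.6, 0.6]
ee_rot: [-180.0, 0.0, 87.2]
force: [-2.0, 0.7, 1.2]
gripper_width: 8.2
gripper_force: 11.9
```

Call:
arm_command([
  {"offset": [0,0.001,0],"spin": 0},
  {"offset": [0,0,0],"spin": 0},
])

```text
time_s: 23.95
ee_pos: [560.3, -192.6, 0.7]
ee_rot: [180.0, 0.0, 87.2]
force: [-1.5, 0.5, 0.3]
gripper_width: 8.6
gripper_force: 11.8
```

Call:
arm_command([
  {"offset": [0,0.001,0],"spin": 0},
  {"offset": [0,0,0],"spin": 0},
])

```text
time_s: 24.2
ee_pos: [561.3, -192.7, 0.7]
ee_rot: [180.0, 0.0, 87.2]
force: [-1.9, 0.8, 0.2]
gripper_width: 8.6
gripper_force: 11.8
```

Call:
arm_command([
  {"offset": [0,0.001,0],"spin": 0},
  {"offset": [0,0,0],"spin": 0},
])

```text
time_s: 24.45
ee_pos: [561.7, -192.6, 0.5]
ee_rot: [-179.9, -0.0, 87.2]
force: [-3.6, 0.2, 1.1]
gripper_width: 8.7
gripper_force: 11.9
```

Call:
arm_command([
  {"offset": [0,0.001,0],"spin": 0},
  {"offset": [0,0,0],"spin": 0},
])

```text
time_s: 24.7
ee_pos: [561.7, -192.5, 0.3]
ee_rot: [-179.8, -0.0, 87.2]
force: [-4.9, 0.5, 2.2]
gripper_width: 8.8
gripper_force: 12.0
```

Call:
arm_command([
  {"offset": [0,0.001,0],"spin": 0},
  {"offset": [0,0,0],"spin": 0},
])

```text
time_s: 24.95
ee_pos: [561.7, -192.5, 0.2]
ee_rot: [-179.7, -0.0, 87.2]
force: [-7.2, -0.6, 3.6]
gripper_width: 8.2
gripper_force: 12.0
```

Call:
arm_command([
  {"offset": [-0.001,-0.001,0],"spin": 0},
  {"offset": [0,-0.0005,-0.0005],"spin": 0},
  {"offset": [0,0,0],"spin": 0},
])

```text
time_s: 25.32
ee_pos: [561.7, -193.4, 0.7]
ee_rot: [-179.9, -0.0, 87.2]
force: [-5.6, 1.6, 1.2]
gripper_width: 8.9
gripper_force: 12.0
```

Call:
arm_command([
  {"offset": [0,0,0],"spin": 0},
  {"offset": [0,0,0],"spin": 0},
  {"offset": [0,0,0],"spin": 0},
], jaw=0.03)

```text
time_s: 25.7
ee_pos: [563.9, -194.2, 1.6]
ee_rot: [179.9, 0.0, 87.2]
force: [-0.2, 0.5, -0.1]
gripper_width: 30.1
gripper_force: 0.0
```

Call:
arm_command([
  {"offset": [0,0,-0.02],"spin": 0},
  {"offset": [0,0,-0.05],"spin": 0},
  {"offset": [0,0,-0.05],"spin": 0},
  {"offset": [0,-0.03,0],"spin": 0},
  {"offset": [0,-0.06,0],"spin": 0},
])

```text
time_s: 26.32
ee_pos: [474.5, -190.1, 122.1]
ee_rot: [179.7, 0.1, 87.3]
force: [-1.0, -0.1, -0.3]
gripper_width: 30.1
gripper_force: 0.0
```

Call:
arm_command([
  {"offset": [0,-0.06,0],"spin": -0.18},
  {"offset": [-0.008,-0.055,0],"spin": -0.18},
  {"offset": [0,0,0],"spin": -0.18},
  {"offset": [0,0,0],"spin": -0.18},
  {"offset": [0,0,0],"spin": -0.18},
])

```text
time_s: 26.95
ee_pos: [359.8, -202.0, 121.7]
ee_rot: [180.0, 0.1, 139.1]
force: [0.7, -1.3, 0.4]
gripper_width: 30.0
gripper_force: 0.0
```

```bash
cat > look.py <<'E'
from h import *
import sys
im,d=env.grab_frame("top");s,d2=env.grab_frame("side")
cv2.imwrite("pics/t_%s.png"%sys.argv[1],im);cv2.imwrite("pics/s_%s.png"%sys.argv[1],s)
a=cv2.resize(im[170:270,150:330],(720,400),interpolation=cv2.INTER_CUBIC);b=cv2.resize(s[175:275,200:320],(240,200))
cv2.imwrite("pics/c_%s.png"%sys.argv[1],np.vstack([a,np.hstack([b,np.zeros((200,480,3),np.uint8)])]))
c,s_=np.cos(np.radians(-2.8)),np.sin(np.radians(-2.8))
loc=lambda w:np.array([[c,s_],[-s_,c]])@(np.array(w[:2])-[595.6,-188])
for c_,dd in(("top",d),("side",d2)):
    q=cloud(c_,dd).reshape(-1,3)
    m=q[(np.hypot(q[:,0]-596,q[:,1]+193)<48)&(q[:,2]>36)&(q[:,2]<44)];r=circ(m[:,:2],37,(596,-193));print(c_,"sieve",len(m),np.round(r,1),np.round(loc(r),1))
    w=(q[:,2]>78)&(q[:,2]<103)&(np.hypot(q[:,0]-600.6,q[:,1]+83.2)<132)&(np.hypot(q[:,0]-600.6,q[:,1]+83.2)>98)
    m=q[w]
    if len(m)>5:
        r=circ(m[:,:2],11,np.median(m[:,:2],0));l=loc(r)-[0,105];print(c_,"knob",len(m),np.round(r,1),"angle",round(float(np.arctan2(l[1],-l[0])),3),round(np.hypot(*l),1))
E
python3 look.py A; python3 plan.py
```

```text
top sieve 82 [ 595.4 -196.8] [ 0.2 -8.8]
top knob 68 [687.6  -6.8] angle 2.372 115.6
side sieve 52 [ 595.  -195.4] [-0.2 -7.5]
side knob 117 [510.5 -56.7] angle 0.236 94.0
now 27.05 [ 359.8 -201.9  121.5] [1.7998e+02 1.0000e-01 1.3873e+02] F [ 0.6  0.3 -0. ] w 30.1 q6 -79.6
```

View pics/c_A.png

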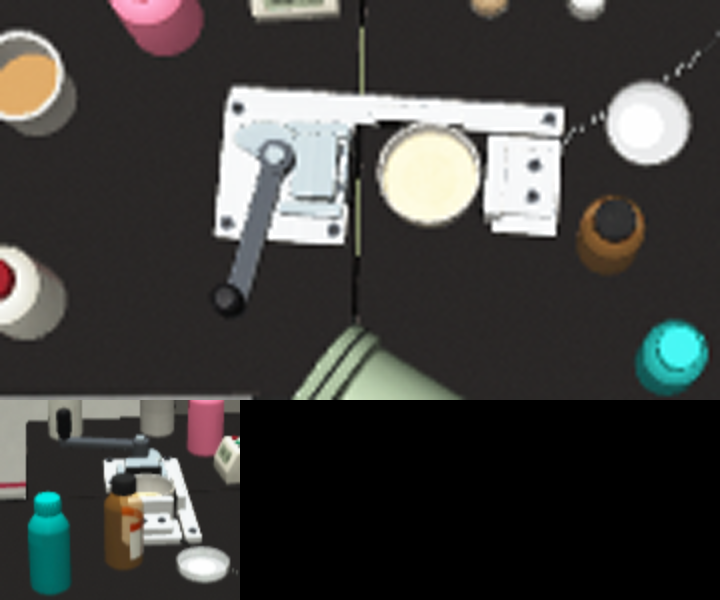

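The sieve rests against the jaw and rail at clamp (0,-8), and both bottles and the bystanders stand where expected (lever knob at crop (227,298)). Now I close the fingers and set up behind the knob.

```bash
python3 plan.py 480.5,-89.5,121,165.7 480.5,-89.5,48,165.7
cat > knob.py <<'E'
import numpy as np
def tcp(a,off=24):
    t=np.radians(-2.8);R=np.array([[np.cos(t),-np.sin(t)],[np.sin(t),np.cos(t)]])
    p=np.array([600.6,-83.2])+R@(115*np.array([-np.cos(a),np.sin(a)])-off*np.array([np.sin(a),np.cos(a)]))
    return "%.1f,%.1f,48,%.1f"%(*p,180-np.degrees(a)-2.8)
if __name__=="__main__":
    import sys;print(" ".join(tcp(a) for a in np.arange(*map(float,sys.argv[1:4]))))
E
python3 - <<'E'
from h import *
print(np.round(atz("top",(150+(227-1.5)/4,170+(298-1.5)/4),105),1),np.round(atz("top",(150+(276-1.5)/4,170+(155-1.5)/4),67),1))
E
```

```text
now 27.05 [ 359.8 -201.9  121.5] [1.7998e+02 1.0000e-01 1.3873e+02] F [ 0.6  0.3 -0. ] w 30.1 q6 -79.6
{"offset":[-0.006, 0.055, 0.0],"spin":-0.157},
{"offset":[-0.013, 0.053, 0.0],"spin":-0.157},
{"offset":[-0.023, 0.05, 0.001],"spin":-0.157}  #480.5,-89.5,121,165.7,
{"offset":[0.0, 0.0, 0.036],"spin":0.0},
{"offset":[0.0, 0.0, 0.037],"spin":0.0}  #480.5,-89.5,48,165.7 
--
[488.8 -57.  105. ] [600.4 -83.7  67. ]
```

Call:
arm_command([
  {"offset": [-0.006,0.055,0],"spin": -0.157},
  {"offset": [-0.013,0.053,0],"spin": -0.157},
  {"offset": [-0.023,0.05,0],"spin": -0.157},
  {"offset": [0,0,0],"spin": 0},
  {"offset": [0,0,0],"spin": 0},
], jaw=0.0)

```text
time_s: 27.68
ee_pos: [479.8, -89.4, 120.9]
ee_rot: [-180.0, -0.0, 165.6]
force: [-0.9, -0.4, 0.2]
gripper_width: 0.1
gripper_force: 0.0
```

```bash
python3 plan.py 480.5,-89.5,90,165.7 480.5,-89.5,48,165.7
```

```text
now 27.675 [479.8 -89.4 120.9] [-1.7997e+02 -4.0000e-02  1.6564e+02] F [-0.9 -0.4  0.2] w 0.1 q6 -87.5
{"offset":[-0.001, 0.0, 0.031],"spin":-0.001}  #480.5,-89.5,90,165.7,
{"offset":[0.0, 0.0, 0.042],"spin":0.0}  #480.5,-89.5,48,165.7 
--
```

Call:
arm_command([
  {"offset": [0,0,0.03],"spin": 0},
  {"offset": [0,0,0.03],"spin": 0},
  {"offset": [0,0,0.013],"spin": 0},
  {"offset": [0,0,0],"spin": 0},
  {"offset": [0,0,0],"spin": 0},
])

```text
time_s: 28.3
ee_pos: [481.0, -89.9, 49.1]
ee_rot: [-180.0, 0.1, 165.7]
force: [-0.6, 0.3, 0.3]
gripper_width: 0.6
gripper_force: 0.0
```

```bash
python3 plan.py $(python3 knob.py 0.187 1.55 0.12)
```

```text
now 28.3 [481.  -89.9  49.1] [-1.8000e+02  1.2000e-01  1.6569e+02] F [-0.6  0.3  0.3] w 0.6 q6 -87.6
{"offset":[0.0, 0.01, 0.001],"spin":-0.014}  #483.2,-79.7,48,166.5,
{"offset":[0.002, 0.014, 0.0],"spin":0.12}  #484.4,-65.6,48,159.6,
{"offset":[0.002, 0.014, 0.0],"spin":0.121}  #487.4,-51.9,48,152.7,
{"offset":[0.003, 0.014, 0.0],"spin":0.118}  #491.9,-38.5,48,145.9,
{"offset":[0.002, 0.014, 0.0],"spin":0.121}  #498.1,-25.8,48,139.0 
--
{"offset":[0.002, 0.014, 0.0],"spin":0.12}  #505.7,-14.0,48,132.1,
{"offset":[0.002, 0.014, 0.0],"spin":0.121}  #514.7,-3.1,48,125.2,
{"offset":[0.002, 0.014, 0.0],"spin":0.118}  #524.9,6.6,48,118.4,
{"offset":[0.002, 0.014, 0.0],"spin":0.121}  #536.2,15.0,48,111.5,
{"offset":[0.002, 0.014, 0.0],"spin":0.12}  #548.4,22.0,48,104.6 
--
{"offset":[0.002, 0.014, 0.0],"spin":0.121}  #561.3,27.5,48,97.7,
{"offset":[0.002, 0.014, 0.0],"spin":0.118}  #574.9,31.4,48,90.9 
--
```

Call:
arm_command([
  {"offset": [0,0.01,0.001],"spin": -0.014},
  {"offset": [0.002,0.014,0],"spin": 0.12},
  {"offset": [0.002,0.014,0],"spin": 0.12},
  {"offset": [0.003,0.014,0],"spin": 0.12},
  {"offset": [0.002,0.014,0],"spin": 0.12},
])

```text
time_s: 28.92
ee_pos: [497.4, -24.9, 47.9]
ee_rot: [-180.0, 0.1, 138.9]
force: [0.2, -3.0, 1.1]
gripper_width: 0.6
gripper_force: 1.3
```

```bash
python3 plan.py $(python3 knob.py 0.787 1.55 0.12)
```

```text
now 28.925 [497.4 -24.9  47.9] [-1.7999e+02  1.0000e-01  1.3890e+02] F [ 0.2 -3.   1.1] w 0.6 q6 -53.0
{"offset":[0.001, 0.014, 0.0],"spin":0.119}  #505.7,-14.0,48,132.1,
{"offset":[0.002, 0.014, 0.0],"spin":0.12}  #514.7,-3.1,48,125.2,
{"offset":[0.002, 0.014, 0.0],"spin":0.119}  #524.9,6.6,48,118.4,
{"offset":[0.002, 0.014, 0.0],"spin":0.12}  #536.2,15.0,48,111.5,
{"offset":[0.002, 0.013, 0.0],"spin":0.121}  #548.4,22.0,48,104.6 
--
{"offset":[0.002, 0.014, 0.0],"spin":0.12}  #561.3,27.5,48,97.7,
{"offset":[0.002, 0.014, 0.0],"spin":0.119}  #574.9,31.4,48,90.9 
--
```

Contact at about 3 N, as expected.

Call:
arm_command([
  {"offset": [0.001,0.014,0],"spin": 0.12},
  {"offset": [0.002,0.014,0],"spin": 0.12},
  {"offset": [0.002,0.014,0],"spin": 0.12},
  {"offset": [0.002,0.014,0],"spin": 0.12},
  {"offset": [0.002,0.013,0],"spin": 0.12},
])

```text
time_s: 29.55
ee_pos: [546.2, 22.9, 47.5]
ee_rot: [-179.9, -0.1, 104.5]
force: [-2.2, -0.7, 2.4]
gripper_width: 0.8
gripper_force: 1.6
```

Call:
arm_command([
  {"offset": [0.002,0.014,0],"spin": 0.12},
  {"offset": [0.002,0.014,0],"spin": 0.12},
  {"offset": [0,0,0],"spin": 0},
  {"offset": [0,0,0],"spin": 0},
])

```text
time_s: 30.05
ee_pos: [574.0, 31.1, 47.4]
ee_rot: [180.0, 0.0, 91.0]
force: [0.9, -0.4, 0.3]
gripper_width: 0.7
gripper_force: 0.0
```

```bash
cat > ang.py <<'E'
from h import *
from scipy.optimize import brentq
t=np.radians(-2.8);c,s=np.cos(t),np.sin(t);piv=np.array([600.6,-83.2]);loc=lambda w:np.array([[c,s],[-s,c]])@(np.array(w[:2])-piv)
st=env.state();y=np.radians(st["ee_rot"][2]);k=np.array(st["ee_pos"][:2])
# flat finger face at +13 along tool y; knob tangent to it: (P-k).n = 24, P on circle
n=np.array([np.sin(y),-np.cos(y)]);R=np.array([[c,-s],[s,c]])
f=lambda a:(piv+R@(115*np.array([-np.cos(a),np.sin(a)]))-k)@n-24
a0=np.pi-y-np.radians(2.8);print("tcp angle est",round(brentq(f,a0-.4,a0+.4),3),"F",np.round(st["force"],1),np.round(st["ee_pos"],1))
for cam in("top","side"):
    im,d=env.grab_frame(cam);q=cloud(cam,d).reshape(-1,3);col=im.reshape(-1,3)
    P=piv+R@(115*np.array([-np.cos(a0),np.sin(a0)]))
    for lo in(62,80):
        m=q[(np.hypot(*(q[:,:2]-P).T)<20)&(q[:,2]>lo)&(q[:,2]<104)]
        if len(m)>5:
            r=circ(m[:,:2],11,P);l=loc(r);print(cam,lo,len(m),np.round(r,1),"a",round(float(np.arctan2(l[1],-l[0])),3),"r",round(float(np.hypot(*l)),1))
    print(cam,[(round(r["score"],2),(lambda l:(round(float(np.arctan2(l[1],-l[0])),3),round(float(np.hypot(*l)),1)))(loc(atz(cam,r["location"],85)))) for r in env.pinpoint(cam,"lever_knob")[:2]])
E
python3 ang.py
```

```text
tcp angle est 1.499 F [ 0.9 -0.4  0.3] [574.   31.1  47.4]
top [(0.69, (-1.412, 143.6)), (0.47, (0.592, 13.8))]
side 62 82 [597.2  34.6] a 1.493 r 117.9
side 80 50 [597.1  34.5] a 1.493 r 117.8
side [(0.5, (1.478, 112.4))]
```

```bash
sed -n 1,1p /dev/null; python3 plan.py $(python3 knob.py 1.57 1.90 0.08)
```

```text
now 30.25 [573.9  30.8  47.3] [1.7998e+02 1.0000e-02 9.0940e+01] F [-1.   0.6  0.2] w 0.7 q6 1.0
{"offset":[0.002, 0.008, -0.001],"spin":0.065}  #582.2,32.8,48,87.2,
{"offset":[0.001, 0.01, 0.0],"spin":0.079}  #591.5,33.9,48,82.7,
{"offset":[0.002, 0.009, 0.0],"spin":0.08}  #600.9,34.3,48,78.1,
{"offset":[0.002, 0.009, 0.0],"spin":0.08}  #610.3,33.9,48,73.5,
{"offset":[0.001, 0.009, 0.0],"spin":0.081}  #619.6,32.7,48,68.9 
--
```

Call:
arm_command([
  {"offset": [0.002,0.008,-0.001],"spin": 0.065},
  {"offset": [0.001,0.01,0],"spin": 0.08},
  {"offset": [0.002,0.009,0],"spin": 0.08},
  {"offset": [0.002,0.008,0],"spin": 0.08},
  {"offset": [0,0,0],"spin": 0},
])

```text
time_s: 30.88
ee_pos: [608.9, 34.4, 47.8]
ee_rot: [-179.9, 0.0, 73.5]
force: [-1.9, -0.6, -0.9]
gripper_width: 0.7
gripper_force: 0.4
```

```bash
python3 ang.py;python3 plan.py $(python3 knob.py 1.9 1.91 0.08)
```

```text
tcp angle est 1.798 F [-1.9 -0.6 -0.9] [608.9  34.4  47.8]
top [(0.89, (1.964, 108.2))]
side 62 83 [630.4  30.6] a 1.778 r 117.7
side 80 51 [630.4  30.3] a 1.778 r 117.3
side [(0.56, (1.77, 119.0))]
now 31.075 [609.1  34.7  48.1] [-179.99    0.     73.48] F [-2.   0.2 -1.1] w 0.6 q6 18.7
{"offset":[0.001, 0.012, 0.0],"spin":0.09}  #620.7,32.5,48,68.3 
--
```

Call:
arm_command([
  {"offset": [0.001,0.006,0],"spin": 0.045},
  {"offset": [0,0.006,0],"spin": 0.045},
  {"offset": [0,0.001,0],"spin": 0},
  {"offset": [0,0,0],"spin": 0},
  {"offset": [0,0,0],"spin": 0},
])

```text
time_s: 31.7
ee_pos: [621.6, 32.1, 48.1]
ee_rot: [-180.0, -0.0, 68.3]
force: [-2.9, 3.9, 1.6]
gripper_width: 0.6
gripper_force: 2.0
```

```bash
python3 ang.py
```

```text
tcp angle est 1.909 F [-2.9  3.9  1.6] [621.6  32.1  48.1]
top [(0.87, (1.978, 120.4))]
side 62 86 [641.3  26. ] a 1.879 r 116.5
side 80 56 [641.   25.9] a 1.877 r 116.4
side [(0.71, (1.86, 115.9)), (0.49, (-1.644, 411.7))]
```

Call:
arm_command([
  {"offset": [0,-0.015,0],"spin": 0},
  {"offset": [0,-0.015,0],"spin": 0},
  {"offset": [0,0,-0.05],"spin": 0},
  {"offset": [0,0,-0.06],"spin": 0},
  {"offset": [0,-0.05,-0.03],"spin": 0},
])

```text
time_s: 32.52
ee_pos: [550.6, 60.7, 191.6]
ee_rot: [179.5, -0.2, 68.2]
force: [-1.2, 0.1, 0.6]
gripper_width: 0.6
gripper_force: 0.0
```

Call:
arm_command([
  {"offset": [0,-0.06,0],"spin": 0},
  {"offset": [0,-0.06,0],"spin": 0},
  {"offset": [0,-0.06,0],"spin": 0},
  {"offset": [0,-0.04,0],"spin": 0},
  {"offset": [0,0,0],"spin": 0},
])

```text
time_s: 33.15
ee_pos: [340.7, 142.6, 188.3]
ee_rot: [179.9, -0.0, 68.5]
force: [0.6, 0.1, -0.4]
gripper_width: 0.4
gripper_force: 0.0
```

```bash
python3 look.py B
python3 - <<'E'
from h import *
im=cv2.imread("pics/t_B.png");s=cv2.imread("pics/s_B.png")
a=cv2.resize(im[165:265,150:320],(800,470),interpolation=cv2.INTER_CUBIC)
b=cv2.resize(s[170:275,200:350],(186,130))
cv2.imwrite("pics/f.png",np.vstack([a,np.hstack([b,cv2.resize(cv2.imread("pics/t_A.png")[190:240,230:290],(156,130)),cv2.resize(im[190:240,230:290],(156,130)),np.zeros((130,302,3),np.uint8)])]))
E
python3 plan.py
```

```text
top sieve 120 [ 595.6 -193.9] [ 0.3 -5.9]
top knob 77 [680.9   5.3] angle 2.259 119.4
side sieve 83 [ 595.6 -193.6] [ 0.2 -5.6]
side knob 111 [677.3   5.4] angle 2.235 117.0
now 33.25 [343.7 142.5 188.5] [ 1.7986e+02 -5.0000e-02  6.8340e+01] F [ 0.4 -0.5 -1.2] w 0.6 q6 42.5
```

View pics/f.png

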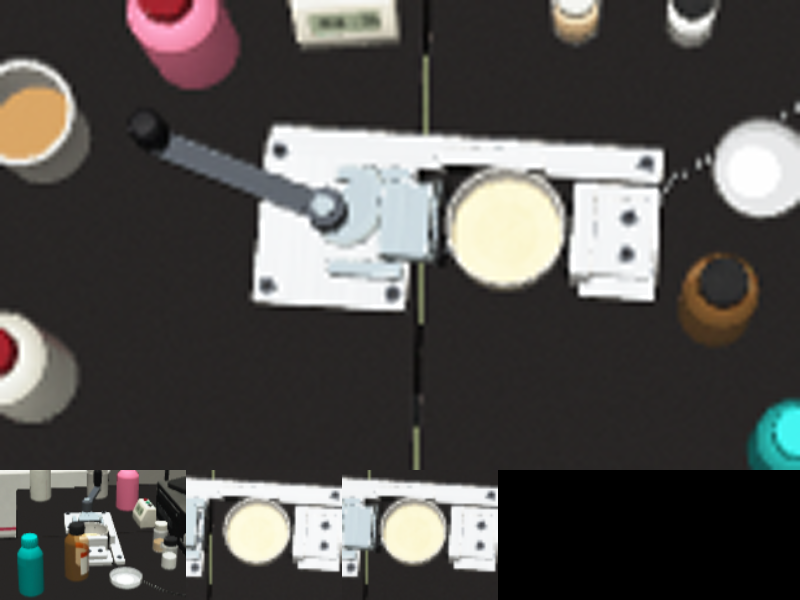

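Run:
```python
from h import *
t=np.radians(-2.8);c,s=np.cos(t),np.sin(t);R=np.array([[c,-s],[s,c]]);O=np.array([595.6,-188])
def proj(P,cam):
    M=env.camera_model(cam);Q=Rotation.from_euler("xyz",M["rotation"],degrees=True).as_matrix();k=Q.T@(np.array(P)-M["eye"]);return k[:2]/k[2]*[M["fx"],M["fy"]]+[M["cx"],M["cy"]]
k=atz("top",(150+148.5/4.706,165+131/4.7),105)[:2];p=atz("top",(150+328/4.706,165+209/4.7),67)[:2]
l=R.T@(k-p);print("knob",k,p,"a",np.arctan2(l[1],-l[0]),np.hypot(*l))
for tag in"AB":
    im=cv2.imread(f"pics/t_{tag}.png").astype(np.float32).mean(2)
    ys=np.arange(60,-62,-1.5);uv=np.array([proj((*(O+R@[0,y]),41),"top") for y in ys],np.float32)
    v=cv2.remap(im,uv[:,:1],uv[:,1:],cv2.INTER_LINEAR).ravel()
    print(tag,[(float(y),int(x)) for y,x in zip(ys,v)])
r=env.grab_frame("top")[1]
for n in("pad_face",):
    for cam in("top","side"):
        if cam=="side":env.grab_frame("side")
        print(cam,[(round(x["score"],2),np.round(R.T@(atz(cam,x["location"],28)[:2]-O),1)) for x in env.pinpoint(cam,n)[:2]])
for cam in("top","side"):
    for n in("solvent_bottle","dispersant_bottle"):print(cam,n,[(round(x["score"],2),np.round(atz(cam,x["location"],0)[:2]).tolist()) for x in env.pinpoint(cam,n)[:3]])
```

```text
knob [636.75528454  20.20867619] [597.13212108 -86.95394164] a 1.876085351999346 114.25332267089699
A [(60.0, 164), (58.5, 231), (57.0, 222), (55.5, 189), (54.0, 127), (52.5, 56), (51.0, 36), (49.5, 33), (48.0, 23), (46.5, 11), (45.0, 27), (43.5, 51), (42.0, 50), (40.5, 41), (39.0, 39), (37.5, 40), (36.0, 40), (34.5, 41), (33.0, 72), (31.5, 114), (30.0, 136), (28.5, 151), (27.0, 167), (25.5, 184), (24.0, 208), (22.5, 234), (21.0, 241), (19.5, 242), (18.0, 242), (16.5, 242), (15.0, 242), (13.5, 242), (12.0, 241), (10.5, 240), (9.0, 240), (7.5, 239), (6.0, 240), (4.5, 240), (3.0, 240), (1.5, 240), (0.0, 240), (-1.5, 241), (-3.0, 240), (-4.5, 240), (-6.0, 240), (-7.5, 241), (-9.0, 240), (-10.5, 238), (-12.0, 238), (-13.5, 238), (-15.0, 239), (-16.5, 240), (-18.0, 240), (-19.5, 241), (-21.0, 241), (-22.5, 240), (-24.0, 240), (-25.5, 240), (-27.0, 241), (-28.5, 243), (-30.0, 243), (-31.5, 243), (-33.0, 243), (-34.5, 243), (-36.0, 243), (-37.5, 243), (-39.0, 240), (-40.5, 235), (-42.0, 230), (-43.5, 226), (-45.0, 169), (-46.5, 93), (-48.0, 94), (-49.5, 121), (-51.0, 174), (-52.5, 234), (-5
[... 931 characters left out ...]
240), (-37.5, 240), (-39.0, 240), (-40.5, 240), (-42.0, 227), (-43.5, 210), (-45.0, 155), (-46.5, 88), (-48.0, 90), (-49.5, 116), (-51.0, 170), (-52.5, 232), (-54.0, 246), (-55.5, 245), (-57.0, 244), (-58.5, 243), (-60.0, 244), (-61.5, 245)]
top [(0.61, array([ 1.6, 25.3])), (0.45, array([ 1.4, -7.7]))]
side [(0.64, array([-157.9, -451.9])), (0.44, array([-2.3, 16.8]))]
top solvent_bottle [(0.63, [552.0, -340.0]), (0.48, [459.0, -368.0]), (0.44, [616.0, -82.0])]
top dispersant_bottle [(0.88, [721.0, 8.0]), (0.65, [642.0, -183.0]), (0.62, [501.0, 97.0])]
side solvent_bottle [(0.73, [547.0, -325.0]), (0.63, [465.0, -373.0])]
side dispersant_bottle [(0.72, [708.0, 12.0]), (0.61, [502.0, 97.0])]
```

```bash
cat > prof.py <<'E'
from h import *
t=np.radians(-2.8);c,s=np.cos(t),np.sin(t);R=np.array([[c,-s],[s,c]]);O=np.array([595.6,-188]);piv=np.array([600.6,-83.2])
def proj(P,cam):
    M=env.camera_model(cam);Q=Rotation.from_euler("xyz",M["rotation"],degrees=True).as_matrix();k=(np.array(P)-M["eye"])@Q;return k[:,:2]/k[:,2:]*[M["fx"],M["fy"]]+[M["cx"],M["cy"]]
def prof(im,ys,xs,z=40):
    out=0
    for x in xs:
        w=np.array([[x,y] for y in ys])@R.T+O
        uv=proj(np.c_[w,np.full(len(w),z)],"top").astype(np.float32)
        out=out+cv2.remap(im,uv[:,:1],uv[:,1:],cv2.INTER_LINEAR).ravel()
    return out/len(xs)
if __name__=="__main__":
    ys=np.arange(90,24,-1.)
    for tag in"AB":
        im=cv2.imread(f"pics/t_{tag}.png").astype(np.float32).mean(2)
        print(tag,"x -20..-10 ",[f"{y:.0f}:{int(v)}" for y,v in zip(ys,prof(im,ys,np.arange(-20,-9,1)))][20:])
        print(tag,"x 5..15 ",[f"{y:.0f}:{int(v)}" for y,v in zip(ys,prof(im,ys,np.arange(5,16,1)))][20:])
    for cam in("top","side"):
        im,d=env.grab_frame(cam);q=cloud(cam,d).reshape(-1,3)
        for P in[(640,26)]:
            m=q[(np.hypot(*(q[:,:2]-P).T)<20)&(q[:,2]>66)&(q[:,2]<103)];r=circ(m[:,:2],11,P);l=R.T@(r-piv);print(cam,len(m),r,np.arctan2(l[1],-l[0]),np.hypot(*l))
    d={"top":np.load("top0.npy"),"side":np.load("side0.npy")}
    for cam in d:
        q=cloud(cam,d[cam]).reshape(-1,3);P=(489,-55);m=q[(np.hypot(*(q[:,:2]-P).T)<20)&(q[:,2]>66)&(q[:,2]<103)];r=circ(m[:,:2],11,P);l=R.T@(r-piv);print("0",cam,len(m),r,np.arctan2(l[1],-l[0]),np.hypot(*l))
E
python3 prof.py
```

```text
A x -20..-10  ['70:221', '69:221', '68:220', '67:220', '66:219', '65:209', '64:197', '63:183', '62:163', '61:144', '60:131', '59:145', '58:161', '57:171', '56:154', '55:133', '54:109', '53:83', '52:58', '51:37', '50:31', '49:26', '48:25', '47:55', '46:89', '45:116', '44:94', '43:67', '42:44', '41:41', '40:40', '39:39', '38:39', '37:39', '36:39', '35:40', '34:40', '33:41', '32:46', '31:50', '30:59', '29:95', '28:133', '27:166', '26:180', '25:194']
A x 5..15  ['70:221', '69:221', '68:222', '67:221', '66:221', '65:218', '64:184', '63:144', '62:106', '61:112', '60:129', '59:149', '58:176', '57:197', '56:212', '55:167', '54:111', '53:58', '52:45', '51:42', '50:38', '49:30', '48:21', '47:13', '46:17', '45:24', '44:30', '43:34', '42:36', '41:39', '40:39', '39:39', '38:39', '37:39', '36:40', '35:40', '34:43', '33:47', '32:53', '31:88', '30:131', '29:173', '28:179', '27:172', '26:162', '25:162']
B x -20..-10  ['70:221', '69:218', '68:217', '67:216', '66:215', '65:215', '64:216', '63:216', '62:217', '61:217', '60:218', '59:217', '58:215', '57:214', '56:215', '55:215', '54:215', '53:215', '52:2
[... 334 characters left out ...]
216', '64:216', '63:217', '62:217', '61:218', '60:219', '59:219', '58:218', '57:215', '56:214', '55:214', '54:214', '53:215', '52:215', '51:216', '50:216', '49:216', '48:216', '47:216', '46:216', '45:215', '44:215', '43:205', '42:193', '41:180', '40:177', '39:179', '38:179', '37:146', '36:104', '35:62', '34:49', '33:45', '32:43', '31:68', '30:100', '29:134', '28:148', '27:151', '26:150', '25:151']
top 36 [643.566715    24.87650948] 1.9003268133486406 116.30421531284175
side 74 [642.38152613  26.71489818] 1.8851843379897324 117.58818294524005
0 top 28 [489.64238223 -54.32582743] 0.20571149274823988 114.65300163404801
0 side 86 [489.26787382 -53.92779573] 0.20823839475478484 115.11604693981016
```

```bash
python3 -c "
from workcell import env
print(env.job_done())"
```

```text
the job is handed in; nothing more can be done
None
```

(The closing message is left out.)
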